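# Fit the snap ring to the griddle spindle

### The arm

A 7-joint arm with a two-finger parallel gripper is mounted at the origin on the work surface. World frame = base frame: x ahead of the robot, y to its left, z up, the work surface at z = 0. Lengths are in m, angles in degrees, forces in N, time in s.
With the tool pointing down it reaches from about 0.35 to 0.9 m from the base axis. Payload 8.1 kg.
Tool frame: the origin (TCP) lies midway between the tips of the shut fingers; the grasp point (between the pads) lies 19 mm behind it (arm.pinch_z is the distance from the TCP to the grasp point, in m); z points along the fingers, y is the line along which they close (so a half turn about z gives the same grasp; the last joint's range is limited). The gripper opens to 85 mm and grips with 20 to 120 N. Pads are 22 mm wide; open, the fingers measure 114 mm over their backs; the gripper's body (76 mm by 85 mm) begins 54 mm behind the grasp point. The pads swing forward as they close: fully open they stand 13 mm farther back than shut.
Start: joints at [60.699, 24.895, 1.432, 90.138, -0.665, 64.973, -4.303], TCP at [0.248, -0.574, 0.231] pointing down, gripper open.
Joint ranges: [-149.89, 149.89], [-25.12, 119.58], [-72.63, 75.52], [4.76, 147.25], [-75.54, 255.54], [6.69, 114.76], [-157.13, 157.13]. Speed limits (degrees/s): [127.2, 127.2, 172.46, 172.46, 180, 180, 180].

### API

Orientations are given as a 3x3 rotation matrix whose columns are the frame's x, y, z axes.
In Python, from cell import arm gives the robot as it stands. The module is installed in compiled form; this text tells all that it offers.
- The arm moves only by the shell command python3 -m creep 'ROWS' [FORCE]. ROWS is rows parted by semicolons, their numbers by spaces, 1 to 5 of them, each of 7 numbers: dx, dy, dz in m, then a rotation vector rx, ry, rz in degrees, then the finger opening in m; each row shifts and turns the commanded pose from where the row before left it, along the tool's axes as they then stand; what a row does not reach is not made up. A row lasts 1/12 s, in which the tool goes at most 0.0417 m and 7.16 degrees, less where a joint would pass 70% of its speed; a pose out of reach is approached as far as the arm can. The fingers move at their own pace and stop on an object; FORCE is the grip in N (left out, the last holds). Time passes only in rows, so rows that do not move let the fingers close. It prints the time, the measured TCP pose, the force, the opening and the grip force at its end.
- arm.observe(): the state, without advancing time (a new reading comes with each control period).
- arm.get_image(name): name is "scene" or "top" or "wrist"; returns (picture, depth): 384x512x3 uint8, red, green, blue; 384x512 float32, m along the optical axis (not along the pixel's ray), 0 where there is no reading.
- arm.camera_params(name): a dict with "camera_matrix" (3x3 intrinsics, pixels), "D" ([k1, k2, p1, p2, k3] as OpenCV has them; the pictures are not rectified), "R" (3x3) and "t" (3): a world point X has camera coordinates R X + t. Camera axes: x right, y down, z forward; pixel columns grow to the right and rows downward; lengths in m; the calibration is good to about 2 mm. A picture is of the moment at which its call begins: read the wrist's pose just before it. camera_params takes no time and is no camera call; for the wrist camera it gives the pose at the moment of the call.
- arm.hand_in(): hands the job in; it is judged then, once.
The state is a dict: "t": time; "joint_pos": joint angles; "joint_velocities": joint speeds; "tau": joint torques, N m; "eef_pos": TCP position; "eef_rot": TCP orientation; "contact_force": force on the tool from outside, world axes, zero at the start; "wrist_torque": the same for the moment, N m; "gripper_width": finger opening in m; "gripper_force": force on a finger pad.
Only numpy, scipy, OpenCV 4.12 (cv2) and the standard library are available. Lean on these libraries where they do the work, as an engineer would, in place of code of your own. Each camera call takes 0.05 s, during which the arm holds its last target. There are 200 camera calls.

### The job

Pull the parts drawer out to its stop, then take the snap-ring pliers out of their stand, put their pins into the ring's two lug holes, squeeze to spread the ring and lift it off its nest. Slide the spread ring down over the spindle stub until it lies level, centred round the groove, and finish there while still holding the pliers squeezed: the ring stays spread, carried by the pliers and not pressed against the spindle. Leave the drawer out and everything else on the table where it is.

Things in the scene. Friction and masses are not known exactly. Their poses are not given: they have to be found in the camera images.
- cab: Low grey parts cabinet, 235 deep (x) x 240 wide (y) x 90 high, with one drawer; origin under its middle; its front looks along its own -x.
- cab_drawer0 (a joint): The drawer's slide: 0 shut, 0.162 m pulled out to its stop along the cabinet's own -x. Friction 1 N, damping 4 N s/m; stays where it is left.
- cab_drawer0_handle (a point): Middle of the drawer's bar handle: round bar about 10 thick, 120 long along the cabinet's y, its centre 35 in front of the drawer front and 38 below the cabinet's top; free space above it.
- stand: Dark wooden block 55 (x) x 95 (y) x 75 high, fixed; in its top two slots 17.5 (x) x 17 (y), 60 deep, 17 apart, in which the pliers' jaws stand.
- pliers: Snap-ring pliers, 166 long, 0.17 kg, standing upright, pins down, alike front and back. Origin midway between the ends of the two pins; own z up along the pliers, own y from handle to handle. Pivot at z = 85. Two flat black handles from z = 116 to 166, 14 wide (x).
- pin_left (a point): End of the +y pin. Pins 7 (x) x 4.4 (y), 8 long, at pliers y = +-13.5 at rest, under flat jaw feet (shoulders) 15 wide (x); each pin ends in a toe, 2.5 thick, 2.5 proud outwards, that hooks under the lug as the pins spread. Put them in until the shoulders all but touch the lugs.
- pin_right (a point): End of the -y pin.
- pliers_grip (a point): Between the handles at z = 145, the height to grip: about 58 over their outsides at rest, 28 to 31 at the stop. Squeezing SPREADS the pins and takes 4 to 14 N a side. Closed to 56 the fingers carry the pliers and the pins open only 2 to 3 mm each.
- pliers_left (a joint): Angle of each handle, 0 at rest, 0.23 rad at the stop; each pin then stands about 18 mm further out than at rest. Sprung back to 0. As the handles close the jaws drop by 2 to 6 mm against the hand (most with pads that swing forward as they close): raise the hand as much, bit by bit, or the ring is pushed down.
- ring: Dark steel snap ring, 4 thick, radius 27.5 inside, 33 outside, 0.03 kg, lying flat on a black round nest (62 across, 10 high) in the drawer, round its spigot, whose top stands 3 above the ring. Origin: its centre, on the underside; z up; lugs towards its own -x, the cabinet's front. Two inward teeth (115 degrees from +x) reach to radius 23 at rest. Its arms swing about a sprung hinge at x = +30.
- lug_left (a point): Centre of the hole through the +y lug, on the ring's underside; at rest at ring x = -39, y = +17. Lug 16 x 17, hole 9.5 (x) x 11 (y), right through, 10 free below. Pushing the lugs apart takes 4 to 6 N each; friction and the splay of the pins then carry the ring, which shifts some 3 mm towards its lugs.
- lug_right (a point): The same for the other lug, at rest at ring x = -39, y = -17.
- ring_left (a joint): Spread of each of the ring's arms: 0 at rest, up to 0.2 rad; pliers squeezed to their stop give about 0.17. Each lug moves out 66 mm per rad, each tooth 27 mm per rad: from 0.08 the ring passes the spindle, at 0.17 with 2.5 mm all round.
- ring_center (a point): Centre of the ring at half its thickness (2 mm above ring).
- spindle: Griddle hub fixed on the table: flange 140 across and 14 high, hub 74 across to 50 high, then an upright steel stub 50 across up to 85 and a chamfer to 40 across at 91. Origin under its middle, z up.
- groove (a point): On the stub's axis at the middle height of its groove: the groove is 43 across, 10 wide, from 66 to 76 mm above the table.
- wrench: Bystander: steel wrench lying on the table (mm).
- screwdriver: Bystander: screwdriver lying on the table (mm).
- bearing: Bystander: steel bearing ring, 52 across, 15 high (mm).
- grease: Bystander: grease jar, 60 across, 75 high (mm).
- oilcan: Bystander: aluminium can, 66 across, 150 high (mm).
- figurine: Bystander: white ceramic figurine, 110 high (mm).
- cup: Bystander: steel cup, 80 across, 80 high (mm).
Mind the look-alikes: they are no part of the job. Leave any red look-alike of the pliers alone. Leave any orange look-alike of the stand alone.

How it is judged (in metres and radians):
On the way, in this order (a step that is already met when the one before it is completed fails the run):
1. the drawer is pulled out to its stop (value of joint cab_drawer0 above 0.154 m), for 0.2 s.
2. the pliers are gripped and drawn up out of the stand (z of pliers in the frame of stand above 0.07 m and contact force between the fingers and pliers above 1 N), for 0.2 s.
3. the ring is spread on the pliers' pins and lifted off its nest (value of joint ring_left above 0.08 rad and contact force between pliers and ring above 1 N and z of ring_center in the frame of cab above 0.06 m), for 0.2 s.
4. the spread ring is held above the spindle stub, over its end (value of joint ring_left above 0.08 rad and contact force between pliers and ring above 1 N and z of ring_center in the frame of groove above 0.012 m and horizontal distance between ring_center and groove below 0.02 m), for 0.1 s.
At the end, for the whole second after the job is handed in: Ring centre within 5 mm of the spindle axis and 3.5 mm of mid-groove, level within 0.15 rad, arms spread over 0.08 rad by the pins (over 1 N), pliers gripped (over 4 N), ring and pliers pressing on the spindle under 5 N each, at rest (under 20 mm/s), drawer out over 145 mm (horizontal distance between ring_center and groove below 0.005 m and z of ring_center in the frame of groove between -0.0035 and 0.0035 m and angle between the z axis of ring and the z axis of spindle, either way round below 0.15 rad and value of joint ring_left above 0.08 rad and contact force between pliers and ring above 1 N and contact force between the fingers and pliers above 4 N and contact force between each of ring, pliers and spindle below 5 N and value of joint cab_drawer0 above 0.145 m and linear speed of ring below 0.02 m/s); the arm keeps its last pose, push and grip.
It fails at once if a thing on the table that is no part of the job is pushed more than 40 mm (distance of any of wrench, screwdriver, bearing, grease, oilcan, figurine, cup from where it was at the start of the episode above 0.04 m).
It fails at once if an upright thing on the table is knocked over (angle between any of grease, oilcan, figurine, cup's own z axis and vertical above 0.6 rad).
It also fails if it takes over 64 s, if anything falls off the work surface, if the arm or the gripper's body presses on something with over 40 N, if the wrist force passes 120 N, or if a joint passes its speed limit or range.

## Working session

There is one attempt and no reset: what is moved stays moved. The work goes in short steps, Python scripts to look and compute and a shell command to move; the robot and the scene stay as the last step left them, time stands still between calls to the robot, and variables do not carry over. Pictures are saved under pics/ and viewed, at most 10 in all, crops included, and the job is handed in when it is done.

```bash
mkdir -p pics; cat > h.py <<'E'
import numpy as np, cv2
from cell import arm
def snap(n):
    p=arm.camera_params(n); im,d=arm.get_image(n); return im,d,p
def pts(d,p):
    h,w=d.shape; v,u=np.mgrid[:h,:w]
    n=cv2.undistortPoints(np.stack([u,v],-1).reshape(-1,1,2).astype(float),np.array(p["camera_matrix"]),np.array(p["D"])).reshape(h,w,2)
    c=np.dstack([n,np.ones((h,w))])*d[...,None]
    return (c-np.array(p["t"]))@np.array(p["R"])
def ray(uv,p,z):
    n=cv2.undistortPoints(np.array(uv,float).reshape(-1,1,2),np.array(p["camera_matrix"]),np.array(p["D"])).reshape(-1,2)
    R=np.array(p["R"]);t=np.array(p["t"]); o=-R.T@t
    dd=np.c_[n,np.ones(len(n))]@R
    return o+dd*((z-o[2])/dd[:,2])[:,None]
def save(n,im): cv2.imwrite("pics/"+n,cv2.cvtColor(im,cv2.COLOR_RGB2BGR))
E
python3 - <<'E'
from h import *
for n in("scene","top"):
    im,d,p=snap(n); np.savez(n+"0.npz",im=im,d=d,P=pts(d,p)); 
    save(n+"0.png",cv2.resize(im,(800,600)))
    print(n,np.round(-np.array(p["R"]).T@p["t"],3),np.round(p["R"],2).tolist(),p["camera_matrix"])
print(arm.observe(),arm.pinch_z)
p=arm.camera_params("wrist");print(p)
E
```

```text
scene [0.981 0.277 0.971] [[-0.5, 0.87, -0.0], [0.75, 0.43, -0.51], [-0.44, -0.26, -0.86]] [[357.60306645   0.         258.83781198]
 [  0.         357.60306645 191.23145935]
 [  0.           0.           1.        ]]
top [0.282 0.032 1.329] [[-0.03, -1.0, -0.0], [-0.98, 0.03, -0.2], [0.2, -0.0, -0.98]] [[363.92367861   0.         256.88150428]
 [  0.         363.92367861 188.82796904]
 [  0.           0.           1.        ]]
{'t': 0.1, 'joint_pos': array([60.69843557, 24.93058646,  1.43221397, 90.18389661, -0.66479982,
       64.9744965 , -4.30267662]), 'joint_velocities': array([-0.02527961, -0.07838984, -0.03644896, -0.08025464,  0.03983301,
       -0.0598352 , -0.02411544]), 'tau': array([ 4.68840095e-03, -6.71754956e+01,  1.02915209e+00, -3.16903496e+01,
        1.59134640e-02,  7.23054618e-03, -1.14164768e-04]), 'eef_pos': array([ 0.24820542, -0.57310213,  0.23062498]), 'eef_rot': array([[ 9.17629789e-01,  3.97435664e-01, -6.80479136e-04],
       [ 3.97436223e-01, -9.17628971e-01,  1.23248242e-03],
       [-1.34594900e-04, -1.40140964e-03, -9.99999009e-01]]), 'contact_force': array([ 0.46000311, -0.44647859, -0.44625785]), 'wrist_torque': array([-0.01007316,  0.0220537 , -0.00245217]), 'gripper_force': 0.0, 'gripper_width': 0.08540966219552278} 0.0187
{'camera_matrix': array([[305.53424516,   0.        , 258.75108592],
       [  0.        , 305.53424516, 192.4172595 ],
       [  0.        ,   0.        ,   1.        ]]), 'D': array([-0.05555947,  0.        ,  0.        ,  0.        ,  0.        ]), 'R': array([[ 0.39741282, -0.91763882, -0.00143327],
       [-0.88453033, -0.38348897,  0.26559802],
       [-0.2442727 , -0.10428429, -0.9640828 ]]), 't': array([-0.62475387, -0.03515195,  0.37962248])}
```

View pics/scene0.png

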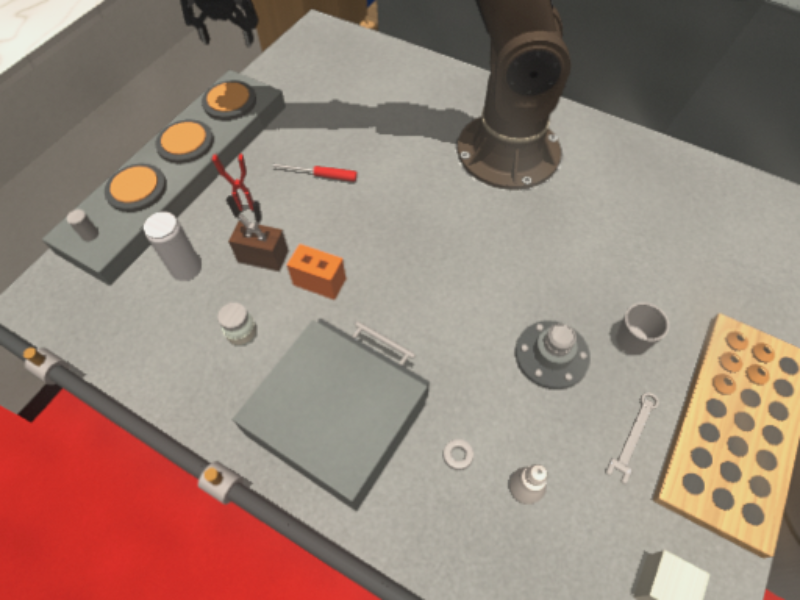

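View pics/top0.png

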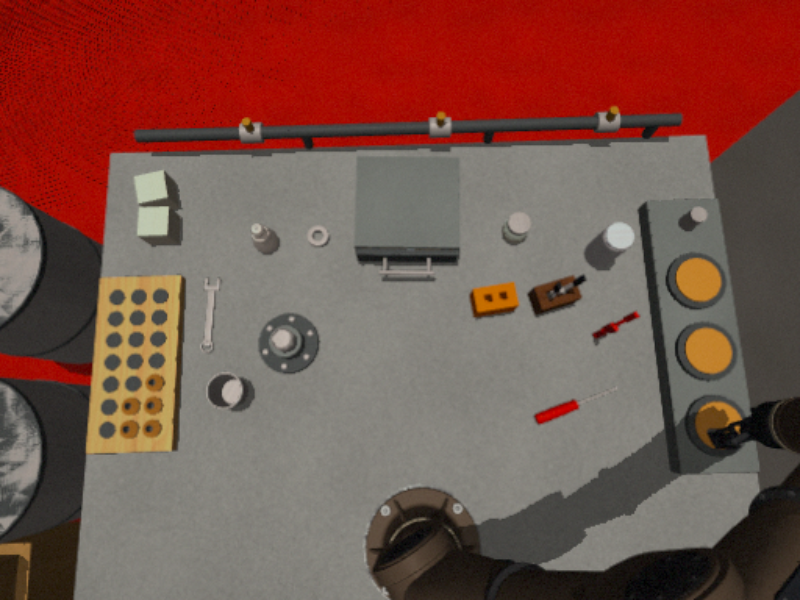

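Candidates in the top view (800x600): pliers are the black-handled pair in the dark brown block at (565,288), with the red look-alike at (615,325). The stand is the dark brown block at (555,295), with the orange look-alike at (495,300). I choose the black-handled pair in the brown block. The cabinet is at (407,205) with its handle at (407,272), and the spindle is at (288,342).

```bash
python3 - <<'E'
from h import *
T=np.load("top0.npz");S=np.load("scene0.npz")
for n,Z in(("top",T),("scene",S)):
    P=Z["P"];im=Z["im"]
    print(n,"table z",np.median(P[...,2][(abs(P[...,2])<.02)&(P[...,0]>.2)]))
    z=P[...,2];x=P[...,0];y=P[...,1]
    def rep(name,m):
        m=m.astype(np.uint8);k,l,s,c=cv2.connectedComponentsWithStats(m)
        for i in range(1,k):
            if s[i,4]>25:
                q=P[l==i];r=cv2.minAreaRect((q[:,:2]*1000).astype(np.float32))
                print(name,s[i],np.round(q.mean(0),4),"rect",np.round(r[0],1),np.round(r[1],1),round(r[2],1))
    rep("cab",(abs(z-.09)<.006)&(x>.4)&(abs(y)<.3))
    rep("bar",(abs(z-.05)<.015)&(x>.4)&(abs(y)<.15))
    rep("stubtop",(abs(z-.0905)<.006)&(y>.2)&(x>.2)&(x<.6))
    rep("flange",(abs(z-.014)<.005)&(y>.1)&(y<.5)&(x>.2)&(x<.65))
    rep("stand",(abs(z-.075)<.007)&(y<-.1)&(x>.2)&(x<.7))
    rep("hi",(z>.12)&(y<-.1)&(y>-.55)&(x>.25)&(x<.75))
im=T["im"];save("c1.png",cv2.resize(im[150:230,290:420],(780,480),interpolation=cv2.INTER_CUBIC))
E
```

```text
top table z 0.0018448497295061388
cab [181  75 161  11 601] [ 0.9521 -0.0054  0.0872] rect [ 9.499e+02 -6.000e-01] [ 42.1 593.9] 1.6
cab [ 226  100   68   61 3721] [0.7598 0.0094 0.0914] rect [760.5  10.4] [239.6 228.2] 87.3
cab [179 209   9  15  83] [0.4531 0.286  0.0884] rect [454.4 284.7] [49.3 27.3] 1.6
bar [228 163  64  13 274] [0.6219 0.0152 0.0541] rect [618.1  16.9] [230.7  43.7] 87.6
stubtop [173 209  15  15 140] [0.4529 0.2957 0.0883] rect [452.9 295.9] [48.9 45.3] 61.2
flange [131 180   7  20  57] [0.5707 0.4814 0.0112] rect [569.7 480.6] [73.4 21.6] 6.6
flange [165 200  39  39 662] [0.4512 0.2936 0.0152] rect [454.1 295.8] [138.7 137.8] 27.9
stand [325 144  14   6  62] [ 0.6916 -0.2458  0.0762] rect [ 690.1 -246. ] [18.5 45.7] 0.5
stand [379 154  15  13  29] [ 0.628  -0.4275  0.076 ] rect [ 628.9 -431.5] [60.  21.5] 46.9
stand [ 427  161   37   36 1000] [ 0.5584 -0.6363  0.0752] rect [ 559.9 -636.8] [125.8 126.7] 82.6
stand [341 176  32  22 346] [ 0.5382 -0.3195  0.0767] rect [ 541.1 -322.8] [56.1 99.7] 13.9
stand [302 180  30  20 388] [ 0.534  -0.1805  0.0763] rect [ 534
[... 2251 characters left out ...]
 36  25 490] [ 0.5398 -0.1826  0.0751] rect [ 538.5 -184.4] [58.  96.8] 8.1
stand [145 194  14   9  61] [ 0.6935 -0.2473  0.0754] rect [ 691.5 -248. ] [45.6 16.2] 89.2
hi [142   0  10  16  54] [ 0.2543 -0.543   0.3251] rect [ 255.5 -540.8] [10.6 19.8] 8.3
hi [135  98   9  15  57] [ 0.4732 -0.4518  0.1482] rect [ 471.1 -453. ] [17.3 12.4] 17.0
hi [152  98   6  14  50] [ 0.4493 -0.409   0.1487] rect [ 447.6 -409.3] [12.9 15.9] 80.9
hi [145 125  13  17  87] [ 0.5506 -0.3431  0.1554] rect [ 548.3 -342.8] [14.7 20.8] 26.6
hi [162 128   6  16  64] [ 0.5391 -0.2974  0.1593] rect [ 537.2 -300.5] [16.4 14.1] 87.0
hi [ 92 135  25  24 445] [ 0.6524 -0.4378  0.145 ] rect [ 649.7 -445.1] [63.4 62.4] 17.9
```

View pics/c1.png

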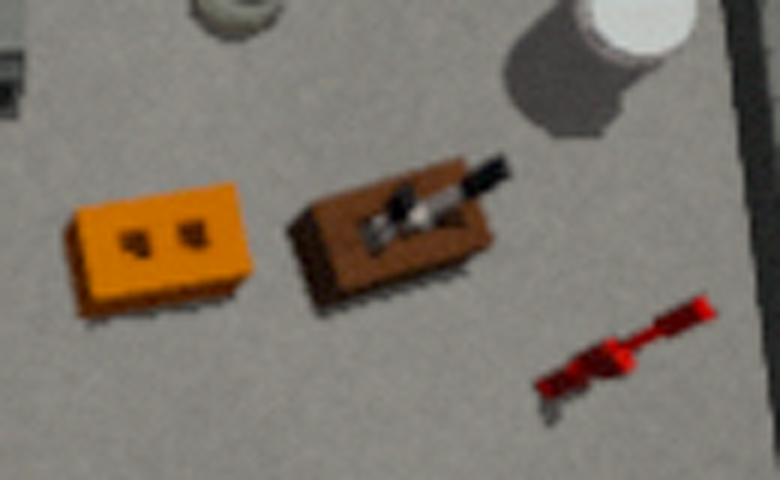

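The crop shows the chosen black-handled pliers, with handles at about (400,205) and (487,175), standing in the brown block. The red pair at (625,345) and the orange block at (165,245) are separate. First I work out the move to the drawer handle.

```bash
cat >> h.py <<'E'
from scipy.spatial.transform import Rotation as Ro
def go(x,y,z,yawdeg,n):
    """per-row tool-axes move (n equal rows) to TCP xyz, tool down, tool y at yaw (deg)"""
    s=arm.observe();R0=s["eef_rot"];a=np.radians(yawdeg)
    ty=np.array([np.cos(a),np.sin(a),0]);tz=np.array([0,0,-1.]);tx=np.cross(ty,tz)
    rel=Ro.from_matrix(R0.T@np.c_[tx,ty,tz]).as_rotvec()/n
    A=sum(Ro.from_rotvec(rel*k).as_matrix() for k in range(n))
    d=np.linalg.solve(A,R0.T@(np.array([x,y,z])-s["eef_pos"]))
    print(n,"rows of",np.round(d,4),np.round(np.degrees(rel),2),"|d|",round(np.linalg.norm(d),4))
def st():
    s=arm.observe();print(round(s["t"],2),np.round(s["eef_pos"],4),"yaw",round(np.degrees(np.arctan2(s["eef_rot"][1,1],s["eef_rot"][0,1])),2),"tilt",np.round(s["eef_rot"][:2,2],4),"F",np.round(s["contact_force"],1),"w",round(s["gripper_width"],4),"g",round(s["gripper_force"],1),"q",np.round(s["joint_pos"],0))
E
python3 -c "
from h import *
go(.610,.016,.15,-2.6,20)"
```

```text
20 rows of [ 0.0363 -0.0029  0.004 ] [-0.  -0.  -3.2] |d| 0.0366
```

```bash
for i in 1 2 3 4; do python3 -m creep '0.0363 -0.0029 0 0 0 -3.2 0.03;0.0363 -0.0029 0 0 0 -3.2 0.03;0.0363 -0.0029 0 0 0 -3.2 0.03;0.0363 -0.0029 0 0 0 -3.2 0.03;0.0363 -0.0029 0 0 0 -3.2 0.03'; done; python3 -c "
from h import *
st();go(.610,.016,.04,-2.6,6)"
```

```text
t: 0.52
eef_pos: [0.3994, -0.4698, 0.2309]
eef_rot: [[0.771, 0.637, -0.0], [0.637, -0.771, 0.0], [-0.0, -0.001, -1.0]]
contact_force: [1.0, -0.5, -0.0]
gripper_width: 0.03
gripper_force: 0.0
t: 0.93
eef_pos: [0.5148, -0.3297, 0.2309]
eef_rot: [[0.565, 0.825, -0.0], [0.825, -0.565, 0.0], [-0.0, -0.0, -1.0]]
contact_force: [0.2, -0.3, 0.7]
gripper_width: 0.0296
gripper_force: 0.0
t: 1.35
eef_pos: [0.5871, -0.1632, 0.2309]
eef_rot: [[0.316, 0.949, -0.001], [0.949, -0.316, 0.0], [-0.0, -0.001, -1.0]]
contact_force: [0.8, -0.6, 0.7]
gripper_width: 0.0296
gripper_force: 0.0
t: 1.77
eef_pos: [0.6107, 0.0167, 0.2309]
eef_rot: [[0.043, 0.999, -0.001], [0.999, -0.043, -0.0], [-0.0, -0.001, -1.0]]
contact_force: [0.7, 0.8, 0.1]
gripper_width: 0.0301
gripper_force: 0.0
1.77 [0.6107 0.0167 0.2309] yaw -2.44 tilt [-0.0005 -0.    ] F [0.7 0.8 0.1] w 0.0301 g 0.0 q [  9.  26. -23.  91.  11.  66. -18.]
6 rows of [-0.0001 -0.0001  0.0318] [-0.    0.    0.03] |d| 0.0318
```

```bash
python3 -m creep '0 0 0.038 0 0 0 0.023;0 0 0.038 0 0 0 0.023;0 0 0.038 0 0 0 0.023;0 0 0.038 0 0 0 0.023;0 0 0.038 0 0 0 0.023' 30|head -5|tail -4;python3 -m creep '0 0 0 0 0 0 0.005;0 0 0 0 0 0 0.005;0 0 0 0 0 0 0.005'; python3 -c "
from h import *
st()"
```

```text
eef_pos: [0.6086, 0.0152, 0.04]
eef_rot: [[0.045, 0.999, -0.004], [0.999, -0.045, -0.0], [-0.001, -0.004, -1.0]]
contact_force: [-17.0, 4.4, 48.7]
gripper_width: 0.0229
t: 2.43
eef_pos: [0.6027, 0.0155, 0.0362]
eef_rot: [[0.044, 0.999, -0.016], [0.999, -0.044, -0.0], [-0.001, -0.016, -1.0]]
contact_force: [-10.7, 4.2, -22.5]
gripper_width: 0.01
gripper_force: 29.3
2.43 [0.6027 0.0155 0.0362] yaw -2.5 tilt [-0.0159 -0.0005] F [-10.7   4.2 -22.5] w 0.01 g 29.3 q [  7.  37. -20. 102.  17.  44. -24.]
```

```bash
for i in 1 2; do python3 -m creep '0 -0.017 -0.0005 0 0 0 0.005;0 -0.017 0 0 0 0 0.005;0 -0.017 0 0 0 0 0.005;0 -0.017 0 0 0 0 0.005;0 -0.016 0 0 0 0 0.005'|sed -n '1,2p;4p'; done; python3 -c "
from h import *
st()"
```

```text
t: 2.85
eef_pos: [0.5208, 0.0189, 0.0373]
contact_force: [2.0, 4.5, -42.7]
t: 3.27
eef_pos: [0.4405, 0.0225, 0.0396]
contact_force: [61.4, -8.2, -35.9]
3.27 [0.4405 0.0225 0.0396] yaw -2.57 tilt [-0.0035  0.0009] F [ 61.4  -8.2 -35.9] w 0.0094 g 31.9 q [  6.  26. -21. 125.  17.  32. -30.]
```

```bash
python3 -m creep '0 0.003 0.002 0 0 0 0.023;0 0.001 0 0 0 0 0.025;0 0 0 0 0 0 0.025'|sed -n '1,2p;4p'; python3 -m creep '0 0 -0.03 0 0 0 0.025;0 0 -0.04 0 0 0 0.025;0 0 -0.04 0 0 0 0.025;0 0 -0.04 0 0 0 0.025;0 -0.0 -0.03 0 0 0 0.025'|sed -n '1,2p;4p';python3 - <<'E'
from h import *
st()
im,d,p=snap("top");P=pts(d,p);np.savez("top1.npz",im=im,d=d,P=P)
save("top1.png",cv2.resize(im[90:250,180:340],(600,600),interpolation=cv2.INTER_CUBIC))
go(.541,-.321,.26,15.1+90,25);go(.541,-.321,.26,15.1-90,25)
E
```

```text
t: 3.52
eef_pos: [0.4471, 0.0224, 0.0403]
contact_force: [-0.6, -0.8, 0.3]
t: 3.93
eef_pos: [0.4473, 0.0228, 0.2238]
contact_force: [1.4, -0.2, 0.2]
3.93 [0.4473 0.0228 0.2238] yaw -2.57 tilt [0.0023 0.0005] F [ 1.4 -0.2  0.2] w 0.025 g 0.0 q [ 13.  11. -27. 113.   6.  58. -18.]
25 rows of [-0.0137 -0.0093 -0.0013] [ 0.02  0.02 -4.31] |d| 0.0166
25 rows of [-0.0094  0.012  -0.0012] [ 0.02 -0.02  2.89] |d| 0.0153
```

View pics/top1.png

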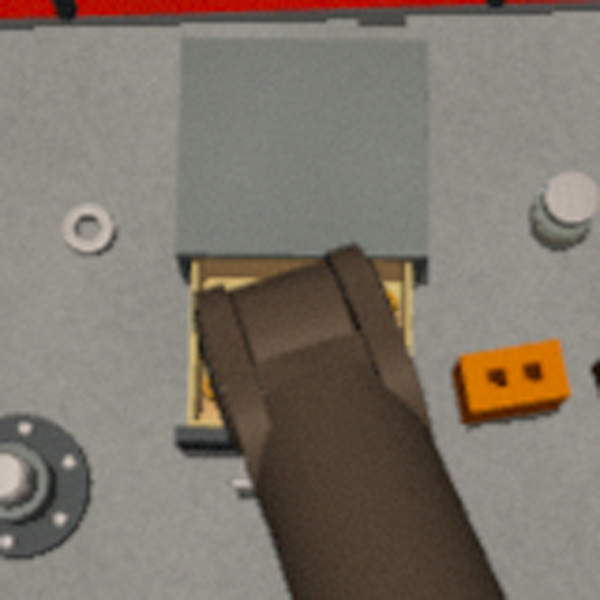

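The drawer is out: its front is at about (205,440) and the cabinet edge at y≈258, with the arm hiding the ring. Next, go over the pliers.

```bash
for i in 1 2 3 4 5; do python3 -m creep '-0.0094 0.012 -0.0012 0 0 2.89 0.085;-0.0094 0.012 -0.0012 0 0 2.89 0.085;-0.0094 0.012 -0.0012 0 0 2.89 0.085;-0.0094 0.012 -0.0012 0 0 2.89 0.085;-0.0094 0.012 -0.0012 0 0 2.89 0.085'|sed -n '1,2p'; done; python3 - <<'E'
from h import *
st()
im,d,p=snap("wrist");P=pts(d,p);np.savez("w1.npz",im=im,d=d,P=P)
save("w1.png",im)
im,d,p=snap("top");np.savez("top2.npz",im=im,d=d,P=pts(d,p))
E
```

```text
t: 4.4
eef_pos: [0.4998, -0.0334, 0.2264]
t: 4.82
eef_pos: [0.5369, -0.1005, 0.2323]
t: 5.23
eef_pos: [0.5557, -0.1741, 0.2384]
t: 5.65
eef_pos: [0.5556, -0.2502, 0.2444]
t: 6.07
eef_pos: [0.5366, -0.3238, 0.2504]
6.07 [ 0.5366 -0.3238  0.2504] yaw -75.12 tilt [-0. -0.] F [-0.   0.9  1.2] w 0.085 g 0.0 q [ 28.  24.  -3.  88.   1.  68. -50.]
```

View pics/w1.png

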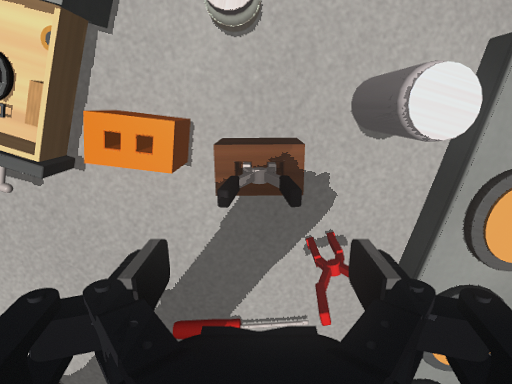

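The wrist view shows the black handles at (228,190) and (291,190) in the brown block, with red pliers at (330,275) left aside. The drawer's left edge is at (50,100).

```bash
python3 - <<'E'
from h import *
W=np.load("w1.npz");P=W["P"];z=P[...,2];v,u=np.mgrid[:384,:512]
m=((z>.135)&(z<.2)&(v>120)&(v<225)&(u>205)&(u<310)).astype(np.uint8)
k,l,s,c=cv2.connectedComponentsWithStats(m)
for i in range(1,k):
    if s[i,4]>30:
        q=P[l==i];print(s[i],q.mean(0).round(4),q[:,2].max().round(4));t=q[q[:,2]>q[:,2].max()-.006];r=cv2.minAreaRect((t[:,:2]*1000).astype(np.float32));print(len(t),t.mean(0).round(4),np.round(r[0],1),np.round(r[1],1),r[2])
m=(abs(z-.075)<.004)&(v>130)&(v<210)&(u>205)&(u<310)
r=cv2.minAreaRect((P[m][:,:2]*1000).astype(np.float32));print("stand",r,np.median(z[m]))
T=np.load("top2.npz");P=T["P"];z=P[...,2]
# spindle check
for a,b in((.0905,.004),(.014,.005)):
    m=(abs(z-a)<b)&(abs(P[...,0]-.456)<.09)&(abs(P[...,1]-.295)<.09)
    print(cv2.minEnclosingCircle((P[m][:,:2]*1000).astype(np.float32)))
E
```

```text
[278 175  24  32 508] [ 0.5489 -0.3454  0.1687] 0.1841
229 [ 0.5482 -0.3482  0.1816] [ 548.  -348.5] [13.4  9.3] 14.87942886352539
[217 176  24  32 517] [ 0.5365 -0.3001  0.1687] 0.184
239 [ 0.5344 -0.2981  0.1815] [ 533.8 -298.1] [14.3  9. ] 12.37799072265625
stand ((540.4325561523438, -323.2090148925781), (55.59141540527344, 95.43753814697266), 15.287307739257812) 0.07622467060969004
((453.7846374511719, 295.4611511230469), 24.845544815063477)
((459.18017578125, 291.55572509765625), 97.94988250732422)
```

```bash
python3 -c "
from h import *
go(.541,-.323,.134,-74.7,4)"
```

```text
4 rows of [ 0.0016 -0.0004  0.0291] [ 0.02  0.02 -0.15] |d| 0.0292
```

```bash
python3 -m creep '0.003 0 0 0 0 0 0.085;0.002 0 0.01 0 0 0 0.085' | sed -n '1,2p'; python3 -c "
from h import *
st();go(.541,-.323,.134,-74.7,4)"
```

```text
t: 6.33
eef_pos: [0.5435, -0.3206, 0.2419]
6.33 [ 0.5435 -0.3206  0.2419] yaw -74.77 tilt [ 0.0034 -0.0007] F [-0.  -0.1 -0.2] w 0.085 g 0.0 q [ 28.  25.  -3.  88.   1.  67. -50.]
4 rows of [-0.0008  0.0004  0.027 ] [ 0.02 -0.04 -0.02] |d| 0.027
```

```bash
python3 -m creep '-0.002 0.001 0.025 0 0 0 0.085;0 0 0.03 0 0 0 0.085;0 0 0 0 0 0 0.085' | sed -n '1,2p'; python3 -c "
from h import *
st();go(.541,-.323,.134,-74.7,2)"
```

```text
t: 6.58
eef_pos: [0.5379, -0.3196, 0.1793]
6.58 [ 0.5379 -0.3196  0.1793] yaw -74.69 tilt [-0.0077  0.0047] F [-0.9  0.9 -1.4] w 0.085 g 0.0 q [ 28.  28.  -3.  93.   2.  60. -50.]
2 rows of [0.0012 0.0022 0.0226] [-0.19  0.18  0.  ] |d| 0.0228
```

```bash
python3 -m creep '0.001 0.003 0.024 0 0 0 0.085;0 0 0 0 0 0 0.085;0 0 0 0 0 0 0.085;0 0 0 0 0 0 0.085' | sed -n '1,2p'; python3 -c "
from h import *
st();go(.541,-.323,.134,-74.7,2)"
```

```text
t: 6.92
eef_pos: [0.5428, -0.3248, 0.1626]
6.92 [ 0.5428 -0.3248  0.1626] yaw -74.78 tilt [ 0.001  -0.0002] F [0.9 0.1 0.3] w 0.0851 g 0.0 q [ 28.  29.  -3.  94.   2.  57. -50.]
2 rows of [-0.0006 -0.0011  0.0143] [ 0.01 -0.03 -0.04] |d| 0.0144
```

```bash
python3 -m creep '-0.001 -0.002 0.014 0 0 0 0.085;0 0 0.014 0 0 0 0.085;0 0 0 0 0 0 0.085;0 0 0 0 0 0 0.085' | sed -n '1,2p'; python3 -m creep '0 0 0 0 0 0 0.055;0 0 0 0 0 0 0.055;0 0 0 0 0 0 0.055;0 0 0 0 0 0 0.055' 30; python3 -c "
from h import *
st()"
```

```text
t: 7.25
eef_pos: [0.5408, -0.3233, 0.1343]
t: 7.58
eef_pos: [0.5415, -0.3241, 0.135]
eef_rot: [[0.965, 0.261, 0.003], [0.261, -0.965, -0.001], [0.002, 0.002, -1.0]]
contact_force: [-0.4, 0.6, 5.5]
gripper_width: 0.0553
gripper_force: 4.8
7.58 [ 0.5415 -0.3241  0.135 ] yaw -74.84 tilt [ 0.0025 -0.0014] F [-0.4  0.6  5.5] w 0.0553 g 4.8 q [ 28.  31.  -3.  96.   2.  54. -51.]
```

```bash
python3 -m creep '0 0 -0.008 0 0 0 0.055;0 0 -0.015 0 0 0 0.055;0 0 -0.015 0 0 0 0.055;0 0 -0.015 0 0 0 0.055;0 0 -0.015 0 0 0 0.055'|sed -n '1,2p;4,6p'; python3 -m creep '0 0 -0.015 0 0 0 0.055;0 0 -0.02 0 0 0 0.055;0 0 -0.02 0 0 0 0.055;0 0 -0.015 0 0 0 0.055;0 0 0 0 0 0 0.055'|sed -n '1,2p;4,6p';  python3 - <<'E'
from h import *
st()
im,d,p=snap("wrist");save("w2.png",im);np.savez("w2.npz",im=im,d=d,P=pts(d,p))
im,d,p=snap("top");np.savez("top3.npz",im=im,d=d,P=pts(d,p))
im2,d,p=snap("scene");np.savez("scene3.npz",im=im2,d=d,P=pts(d,p))
save("c3.png",np.hstack([cv2.resize(im[85:235,185:335],(400,400)),cv2.resize(im2[80:240,130:290],(400,400))]))
E
```

```text
t: 8.0
eef_pos: [0.5403, -0.3234, 0.2026]
contact_force: [0.8, -0.1, -1.4]
gripper_width: 0.0549
gripper_force: 3.3
t: 8.42
eef_pos: [0.5418, -0.3241, 0.2754]
contact_force: [-0.5, 0.4, -1.3]
gripper_width: 0.0548
gripper_force: 3.3
8.42 [ 0.5418 -0.3241  0.2754] yaw -74.84 tilt [ 0.005  -0.0025] F [-0.5  0.4 -1.3] w 0.0548 g 3.3 q [ 28.  24.  -3.  86.   1.  70. -50.]
```

View pics/c3.png

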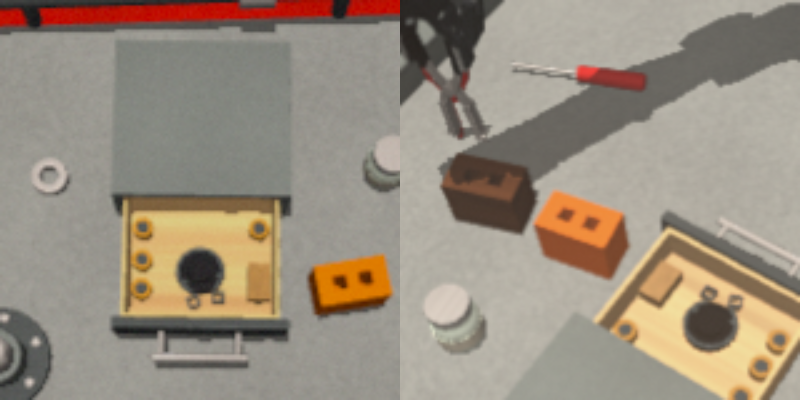

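The left half shows the open drawer: the ring lies on the black nest at crop (200,270), with lugs at (194,302) and (219,297). The right half shows the pliers drawn clear of the brown stand at (455,110). Now I measure the ring and move over it.

```bash
python3 - <<'E'
from h import *
T=np.load("top3.npz");P=T["P"];im=T["im"]
for uv in((257,198),(258,199),(267,196),(260,186),(250,180),(265,205),(270,180)):
    print(uv,P[uv[1],uv[0]].round(4),im[uv[1],uv[0]])
from cell import arm
p=arm.camera_params("top")
g=im[85:235,185:335].max(2)
m=(g<60).astype(np.uint8)
k,l,s,c=cv2.connectedComponentsWithStats(m)
for i in range(1,k):
    if s[i,4]>100: print(s[i],c[i],ray([c[i]+[185,85]],p,.045))
print(ray([(257.8,198.2),(267.1,196.4)],p,.04))
E
```

```text
(257, 198) [0.5199 0.0285 0.0245] [208 161 103]
(258, 199) [0.5136 0.025  0.0385] [149 125  93]
(267, 196) [ 0.5258 -0.0082  0.0262] [166 131  86]
(260, 186) [0.56   0.0163 0.0441] [44 36 42]
(250, 180) [0.5874 0.0521 0.0273] [222 189 122]
(265, 205) [0.4843 0.0016 0.0793] [84 86 86]
(270, 180) [ 0.5852 -0.0213  0.0267] [220 184 118]
[  0   0  88  11 177] [32.25988701  1.73446328] [[0.95321822 0.16708971 0.045     ]]
[ 68  94  15  16 171] [ 74.61403509 101.51461988] [[0.55796151 0.01778173 0.045     ]]
[ 43 123  45   3 109] [ 66.48623853 123.8440367 ] [[0.47751905 0.04936375 0.045     ]]
[[ 0.51624345  0.02564363  0.04      ]
 [ 0.52177716 -0.00805046  0.04      ]]
```

View pics/w2.png

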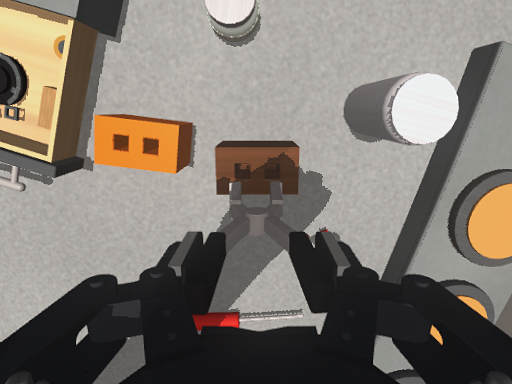

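The wrist view shows the pliers held centred, jaw feet at about (237,188) and (277,188), and the nest with lugs at the left edge (5,85). Now hover in front of the lugs.

```bash
python3 -c "
from h import *
go(.430,-.006,.27,-80.7,15)"
```

```text
15 rows of [-0.0026 -0.0222  0.    ] [-0.    0.    0.39] |d| 0.0224
```

```bash
for i in 1 2 3; do python3 -m creep '-0.0026 -0.0222 0 0 0 0.39 0.055;-0.0026 -0.0222 0 0 0 0.39 0.055;-0.0026 -0.0222 0 0 0 0.39 0.055;-0.0026 -0.0222 0 0 0 0.39 0.055;-0.0026 -0.0222 0 0 0 0.39 0.055'|sed -n '1,2p'; done; python3 -m creep '0 0 0 0 0 0 0.055;0 0 0 0 0 0 0.055;0 0 0 0 0 0 0.055'|sed -n '1,2p;4,6p';python3 - <<'E'
from h import *
st()
im,d,p=snap("wrist");np.savez("w3.npz",im=im,d=d,P=pts(d,p))
save("w3.png",np.vstack([cv2.resize(im[:230,130:390],(679,600),interpolation=cv2.INTER_CUBIC)]))
E
```

```text
t: 8.98
eef_pos: [0.499, -0.218, 0.2697]
t: 9.4
eef_pos: [0.4623, -0.1125, 0.2699]
t: 9.82
eef_pos: [0.4293, -0.006, 0.27]
t: 10.07
eef_pos: [0.4303, -0.0074, 0.2705]
contact_force: [-0.8, -0.1, -2.1]
gripper_width: 0.0552
gripper_force: 3.2
10.07 [ 0.4303 -0.0074  0.2705] yaw -80.68 tilt [-0.0014 -0.0005] F [-0.8 -0.1 -2.1] w 0.0552 g 3.2 q [  6.   6. -14. 111.   1.  64. -88.]
```

View pics/w3.png

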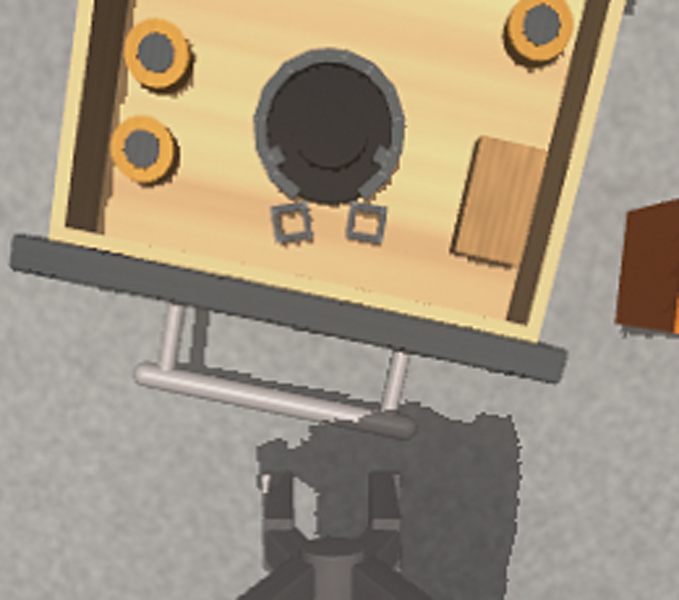

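The crop shows the ring round its nest at (330,124), the lug holes at (292,224) and (367,222), and the pliers' jaws, lower ends at (278,472) and (385,472). Now measure lugs and jaws.

```bash
python3 - <<'E'
from h import *
W=np.load("w3.npz");P=W["P"];im=W["im"].astype(int);p=arm.camera_params("wrist")
s=arm.observe();R=s["eef_rot"];o=s["eef_pos"]
sat=im.max(2)-im.min(2)
g=((sat<35)&(im.max(2)<150)).astype(np.uint8)
sub=np.zeros_like(g);sub[70:96,230:282]=g[70:96,230:282]
C,H=cv2.findContours(sub,cv2.RETR_CCOMP,cv2.CHAIN_APPROX_NONE)
L=[]
for c,h in zip(C,H[0]):
    a=cv2.contourArea(c)
    if a>15:
        r=cv2.minAreaRect(c);w=ray([r[0]],p,.041)[0];L.append(w);print("hole" if h[3]>=0 else "out",a,np.round(r[0],1),np.round(r[1],1),w.round(4),"tool",(R.T@(w-o)).round(4))
z=P[...,2]
m=(z>.033)&(z<.05)&(sat<35);m[:, :225]=0;m[:,290:]=0;m[100:]=0
print("lug z",np.median(z[76:94][m[76:94]]),"spigot z",P[48,256],"floor",P[92,300])
# ring outer circle
mm=(z>.034)&(z<.05)&(sat<35); mm[:, :220]=0;mm[:,300:]=0;mm[74:]=0
q=P[mm][:,:2];print("ring centre",cv2.minEnclosingCircle((q*1000).astype(np.float32)))
# jaws in tool frame
Q=(P-o)@R
mj=(Q[...,2]>.05)&(Q[...,2]<.135)&(abs(Q[...,0])<.03)&(abs(Q[...,1])<.05)
for lo in (.085,.09,.095,.1,.105,.11,.115):
    b=mj&(Q[...,2]>lo)&(Q[...,2]<=lo+.005)
    for sg in(1,-1):
        q=Q[b&(Q[...,1]*sg>0)]
        if len(q)>3: print(lo,sg,len(q),q.min(0).round(4),q.max(0).round(4))
E
```

```text
out 560.5 [255.5  81.5] [23. 43.] [0.5262 0.011  0.041 ] tool [ 0.0977 -0.0032  0.2295]
hole 91.0 [269.5  85. ] [11. 10.] [ 0.525  -0.0056  0.041 ] tool [0.0938 0.0131 0.2295]
hole 95.0 [241.5  85. ] [11. 10.] [0.5197 0.0265 0.041 ] tool [ 0.0938 -0.0195  0.2295]
lug z 0.03725356441584467 spigot z [0.56220739 0.0167502  0.03965192] floor [ 0.52409045 -0.04381714  0.0238668 ]
ring centre ((561.373291015625, 17.14331817626953), 33.17124557495117)
0.085 1 22 [0.0034 0.0097 0.0851] [0.0077 0.0176 0.0895]
0.085 -1 13 [ 0.0072 -0.0208  0.0854] [ 0.0076 -0.0135  0.0892]
0.09 1 16 [0.0063 0.01   0.09  ] [0.0078 0.0173 0.0948]
0.09 -1 15 [ 0.0071 -0.0211  0.0909] [ 0.0078 -0.0139  0.0946]
0.095 1 14 [0.0065 0.0101 0.0952] [0.0078 0.0176 0.099 ]
0.095 -1 14 [ 0.0068 -0.0215  0.0951] [ 0.0077 -0.0141  0.0989]
0.1 1 14 [0.0069 0.0103 0.1002] [0.0077 0.0179 0.1049]
0.1 -1 14 [ 0.0064 -0.022   0.1004] [ 0.0077 -0.0145  0.1044]
0.105 1 35 [-0.0016  0.0105  0.105 ] [0.0078 0.0201 0.1096]
0.105 -1 44 [-0.0065 -0.0245  0.1052] [ 0.0078 -0.0146  0.1099]
```

```bash
python3 -m creep '0.012 0 0.013 0 0 0 0.055;0.012 0 0.013 0 0 0 0.055;0.012 -0.001 0.013 0 0 0 0.055;0.012 0 0.013 0 0 0 0.055;0.001 0 0.013 0 0 0 0.055'|sed -n '1,2p';python3 -m creep '0 0 0 0 0 0 0.055;0 0 0 0 0 0 0.055;0 0 0 0 0 0 0.055;0 0 0 0 0 0 0.055'|sed -n '1,2p;4,6p'; cat > meas.py <<'E'
from h import *
st()
s=arm.observe();im,d,p=snap("wrist");P=pts(d,p);np.savez("w4.npz",im=im,d=d,P=P);save("w4raw.png",im)
R=s["eef_rot"];o=s["eef_pos"];Q=(P-o)@R;im=im.astype(int)
sat=im.max(2)-im.min(2)
# expected lug window
c=np.array([.5224,.0105,.041]);Rc=np.array(p["R"]);t=np.array(p["t"])
uv=cv2.projectPoints(c.reshape(1,3),cv2.Rodrigues(Rc)[0],t,np.array(p["camera_matrix"]),np.array(p["D"]))[0].ravel();print("win",uv)
u0,v0=uv.astype(int);g=((sat<35)&(im.max(2)<150)).astype(np.uint8);sub=np.zeros_like(g)
sl=np.s_[max(v0-40,0):v0+30,u0-60:u0+60];sub[sl]=g[sl]
C,H=cv2.findContours(sub,cv2.RETR_CCOMP,cv2.CHAIN_APPROX_NONE)
for c,h in zip(C,H[0]):
    if cv2.contourArea(c)>60 and h[3]>=0:
        r=cv2.minAreaRect(c);w=ray([r[0]],p,.041)[0];print("hole",np.round(r[0],1),np.round(r[1],1),round(r[2]),w.round(4),"tool",(R.T@(w-o)).round(4))
for lo in np.arange(.08,.125,.005):
    b=(abs(Q[...,0])<.02)&(abs(Q[...,1])<.04)&(Q[...,2]>lo)&(Q[...,2]<=lo+.005)
    for sg in(1,-1):
        q=Q[b&(Q[...,1]*sg>0)]
        if len(q)>3: print(round(lo,3),sg,len(q),q.min(0).round(4),q.max(0).round(4))
E
python3 meas.py; python3 -c "
import cv2;im=cv2.imread('pics/w4raw.png');cv2.imwrite('pics/w4.png',cv2.resize(im[:230,130:390],(679,600),interpolation=cv2.INTER_CUBIC))"
```

```text
t: 10.53
eef_pos: [0.4809, 0.0014, 0.2053]
t: 10.87
eef_pos: [0.4792, 0.0017, 0.2071]
contact_force: [0.1, 0.1, -1.1]
gripper_width: 0.0547
gripper_force: 3.2
10.87 [0.4792 0.0017 0.2071] yaw -80.72 tilt [ 0.0011 -0.0001] F [ 0.1  0.1 -1.1] w 0.0547 g 3.2 q [  5.  14. -14. 111.   4.  56. -91.]
win [256.40317953 132.50132182]
hole [272.6 131.6] [13.  10.9] 9 [ 0.5259 -0.0054  0.041 ] tool [0.0448 0.0145 0.1662]
hole [239.5 131.5] [13. 11.] 0 [0.5207 0.0273 0.041 ] tool [ 0.0449 -0.0186  0.1662]
0.08 1 19 [0.0095 0.0106 0.0802] [0.0108 0.0184 0.0848]
0.08 -1 19 [ 0.0094 -0.02    0.08  ] [ 0.0108 -0.0121  0.0848]
0.085 1 19 [0.0101 0.0109 0.0854] [0.011  0.0178 0.0899]
0.085 -1 19 [ 0.0097 -0.0204  0.0853] [ 0.011  -0.0124  0.0899]
0.09 1 16 [0.0102 0.0112 0.0903] [0.011  0.0184 0.095 ]
0.09 -1 16 [ 0.0098 -0.0198  0.0901] [ 0.0112 -0.0127  0.0949]
0.095 1 14 [0.0104 0.0113 0.095 ] [0.0112 0.0186 0.0993]
0.095 -1 13 [ 0.0098 -0.0202  0.095 ] [ 0.011  -0.0129  0.0987]
0.1 1 14 [0.0098 0.0115 0.1007] [0.0112 0.019  0.105 ]
0.1 -1 16 [ 0.0101 -0.0207  0.1   ] [ 0.0113 -0.0132  0.105 ]
0.105 1 40 [-0.0011  0.0117  0.1051] [0.0113 0.0213 0.1096]
0.105 -1 36 [ 0.0002 -0.023   0.105 ] [ 0.0112 -0.0134  0.1096]
0.11 1 5 [0.0104 0.0128 0.1113] [0.0113 0.0213 0.1138]
```

View pics/w4.png

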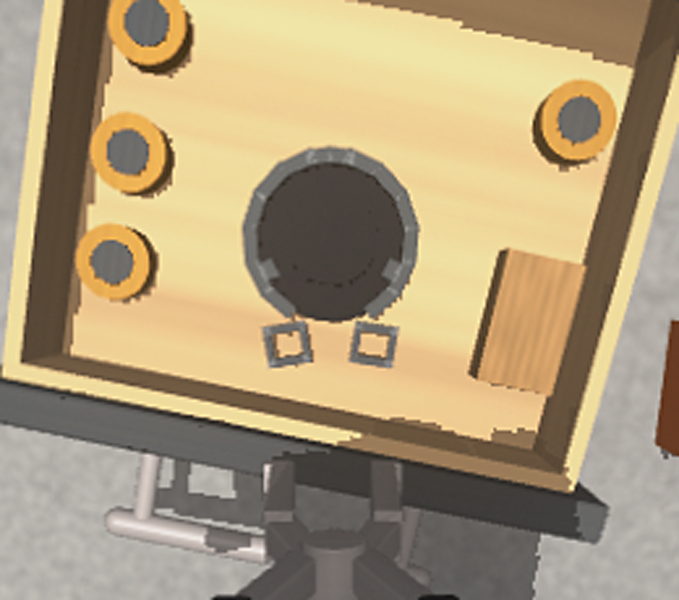

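The crop shows lug holes at (288,344) and (374,344) and jaws at (280,490) and (385,490). The jaws shifted about 3 mm in the hand, so I measure again at rest.

```bash
python3 -m creep '0 0 0 0 0 0 0.055;0 0 0 0 0 0 0.055;0 0 0 0 0 0 0.055;0 0 0 0 0 0 0.055'|sed -n '1,2p;4,6p'; python3 meas.py
```

```text
t: 11.25
eef_pos: [0.479, 0.0021, 0.2065]
contact_force: [-0.2, 0.8, -2.6]
gripper_width: 0.0551
gripper_force: 3.2
11.25 [0.479  0.0021 0.2065] yaw -80.68 tilt [ 0.0003 -0.0001] F [-0.2  0.8 -2.6] w 0.0551 g 3.2 q [  5.  14. -14. 111.   4.  56. -91.]
win [256.87005793 132.24125198]
hole [273.5 131.5] [13. 11.] 0 [ 0.5258 -0.0058  0.041 ] tool [0.0449 0.0153 0.1655]
hole [240.  131.2] [11.  12.8] 81 [0.5207 0.0272 0.041 ] tool [ 0.0452 -0.0181  0.1655]
0.08 1 19 [0.0093 0.0106 0.0803] [0.0104 0.0182 0.0849]
0.08 -1 19 [ 0.009  -0.0201  0.0804] [ 0.0104 -0.0123  0.0847]
0.085 1 17 [0.0095 0.0109 0.0851] [0.0106 0.0178 0.0899]
0.085 -1 16 [ 0.0092 -0.0195  0.085 ] [ 0.0107 -0.0126  0.09  ]
0.09 1 15 [0.0099 0.0111 0.0904] [0.0106 0.0182 0.0947]
0.09 -1 18 [ 0.0095 -0.0206  0.0901] [ 0.0105 -0.0127  0.094 ]
0.095 1 17 [0.0096 0.0113 0.0955] [0.0107 0.0185 0.0999]
0.095 -1 18 [ 0.0096 -0.0205  0.096 ] [ 0.0106 -0.013   0.0999]
0.1 1 12 [0.0096 0.0114 0.1003] [0.0109 0.0188 0.1038]
0.1 -1 12 [ 0.0098 -0.0226  0.1001] [ 0.0109 -0.0133  0.1046]
0.105 1 40 [-0.0018  0.0116  0.1058] [0.0111 0.0214 0.1098]
0.105 -1 35 [-0.001  -0.0231  0.1051] [ 0.0109 -0.0134  0.1099]
0.11 1 7 [0.0104 0.0119 0.1101] [0.0107 0.0195 0.1114]
0.11 -1 6 [ 0.0097 -0.0231  0.1101] [ 0.0107 -0.0138  0.111 ]
```

```bash
python3 -m creep '0.008 0 0 0 0 0 0.055;0.012 0 0 0 0 0 0.055;0.012 -0.0007 0 0 0 0 0.055;0.008 0 0 0 0 0 0.055;0.0013 0 0 0 0 0 0.055'|sed -n '1,2p';python3 -m creep '0 0 0 0 0 0 0.055;0 0 0 0 0 0 0.055;0 0 0 0 0 0 0.055;0 0 0 0 0 0 0.055;0 0 0 0 0 0 0.055'|sed -n '1,2p;4,6p'; python3 meas.py; python3 -c "
from h import *
go(.5197,.0094,.165,-80.7,5)"
```

```text
t: 11.72
eef_pos: [0.5213, 0.01, 0.2062]
t: 12.13
eef_pos: [0.5193, 0.0093, 0.2064]
contact_force: [0.4, -0.2, -1.8]
gripper_width: 0.0551
gripper_force: 3.2
12.13 [0.5193 0.0093 0.2064] yaw -80.69 tilt [-0.     -0.0002] F [ 0.4 -0.2 -1.8] w 0.0551 g 3.2 q [  3.  17. -13. 106.   5.  57. -92.]
win [257.52967189 172.43147102]
hole [273.1 170.9] [12. 10.] 11 [ 0.5266 -0.0051  0.041 ] tool [0.0049 0.0154 0.1654]
hole [241.2 170.6] [10.  12.2] 82 [0.5216 0.0274 0.041 ] tool [ 0.0052 -0.0175  0.1654]
0.08 1 18 [0.006  0.0107 0.08  ] [0.0069 0.0183 0.0848]
0.08 -1 13 [ 0.0059 -0.0199  0.0802] [ 0.007  -0.0122  0.0843]
0.085 1 19 [0.0061 0.0109 0.0851] [0.0068 0.0181 0.0898]
0.085 -1 17 [ 0.0062 -0.0196  0.085 ] [ 0.0068 -0.0125  0.0898]
0.09 1 13 [0.006  0.0112 0.0914] [0.0067 0.0185 0.095 ]
0.09 -1 14 [ 0.0061 -0.02    0.0902] [ 0.007  -0.0127  0.095 ]
0.095 1 15 [0.0062 0.0113 0.095 ] [0.0066 0.018  0.0999]
0.095 -1 16 [ 0.0061 -0.0203  0.0953] [ 0.0068 -0.013   0.0998]
0.1 1 11 [0.0056 0.0117 0.1002] [0.0068 0.0191 0.1045]
0.1 -1 13 [ 0.0059 -0.0218  0.1006] [ 0.0067 -0.0132  0.105 ]
0.105 1 42 [-0.0055  0.0118  0.1052] [0.0068 0.0214 0.1099]
0.105 -1 40 [-0.0061 -0.0232  0.105 ] [ 0.0067 -0.0136  0.11  ]
0.11 -1 4 [ 0.006  -0.0232  0.1103] [ 0.0063 -0.0138  0.1115]
5 rows of [0.0001 0.     0.0083] [ 0. -0.  0.] |d| 0.0083
```

```bash
python3 -m creep '0.001 0 0.005 0 0 0 0.055;0.001 0 0.005 0 0 0 0.055;0.001 0 0.005 0 0 0 0.055;0.001 0 0.005 0 0 0 0.055;0.001 0 0.005 0 0 0 0.055'|sed -n '1,2p';python3 -m creep '0 0 0 0 0 0 0.055;0 0 0 0 0 0 0.055;0 0 0 0 0 0 0.055;0 0 0 0 0 0 0.055'|sed -n '1,2p;4,6p'; python3 meas.py|grep -v '^0.0[89]'
```

```text
t: 12.6
eef_pos: [0.5245, 0.0103, 0.1805]
t: 12.93
eef_pos: [0.5247, 0.0103, 0.1815]
contact_force: [0.5, -0.4, -2.4]
gripper_width: 0.055
gripper_force: 3.2
12.93 [0.5247 0.0103 0.1815] yaw -80.69 tilt [0.0004 0.    ] F [ 0.5 -0.4 -2.4] w 0.055 g 3.2 q [  3.  19. -13. 107.   5.  54. -93.]
win [257.54170176 183.3858688 ]
hole [274.5 181. ] [13. 10.] 0 [ 0.5273 -0.0051  0.041 ] tool [1.000e-04 1.560e-02 1.405e-01]
hole [239.6 181.5] [10.2 12.7] 82 [0.5215 0.0277 0.041 ] tool [-0.0004 -0.0177  0.1405]
0.1 1 11 [0.004  0.0116 0.1012] [0.0051 0.019  0.1049]
0.1 -1 10 [ 0.0044 -0.02    0.1003] [ 0.0051 -0.0133  0.1031]
0.105 1 39 [-0.0075  0.0118  0.1055] [0.005  0.0215 0.1095]
0.105 -1 43 [-0.0083 -0.0234  0.1052] [ 0.0049 -0.0136  0.1099]
0.11 1 4 [0.0044 0.0119 0.11  ] [0.0046 0.0205 0.111 ]
```

```bash
python3 -m creep '0.0005 0 0.003 0 0 0 0.055;0.0005 0 0.003 0 0 0 0.055;0.0005 0 0.003 0 0 0 0.055;0.0004 0 0.003 0 0 0 0.055;0 0 0.001 0 0 0 0.055'|sed -n '1,2p';python3 -m creep '0 0 0 0 0 0 0.055;0 0 0 0 0 0 0.055;0 0 0 0 0 0 0.055;0 0 0 0 0 0 0.055'|sed -n '1,2p;4,6p'; python3 meas.py|grep -v '^0.0[89]';python3 -c "
import cv2;im=cv2.imread('pics/w4raw.png');cv2.imwrite('pics/w5.png',cv2.resize(im[130:230,190:320],(780,600),interpolation=cv2.INTER_CUBIC))"
```

```text
t: 13.4
eef_pos: [0.5262, 0.0105, 0.1676]
t: 13.73
eef_pos: [0.5265, 0.0106, 0.1684]
contact_force: [0.1, 0.3, -2.1]
gripper_width: 0.0552
gripper_force: 3.2
13.73 [0.5265 0.0106 0.1684] yaw -80.69 tilt [ 0.0002 -0.0001] F [ 0.1  0.3 -2.1] w 0.0552 g 3.2 q [  3.  20. -13. 108.   6.  53. -93.]
win [257.48505586 188.67399196]
0.1 1 13 [0.0049 0.0115 0.1003] [0.0057 0.0183 0.1047]
0.1 -1 13 [ 0.0048 -0.0209  0.1003] [ 0.0055 -0.0133  0.1046]
0.105 1 35 [-0.0061  0.0118  0.1062] [0.0056 0.0214 0.1096]
0.105 -1 36 [-0.0078 -0.0233  0.1056] [ 0.0057 -0.0137  0.1092]
0.11 1 10 [0.005 0.012 0.11 ] [0.0055 0.0205 0.1121]
0.11 -1 10 [ 0.0051 -0.0224  0.1102] [ 0.0055 -0.0139  0.1119]
```

View pics/w5.png

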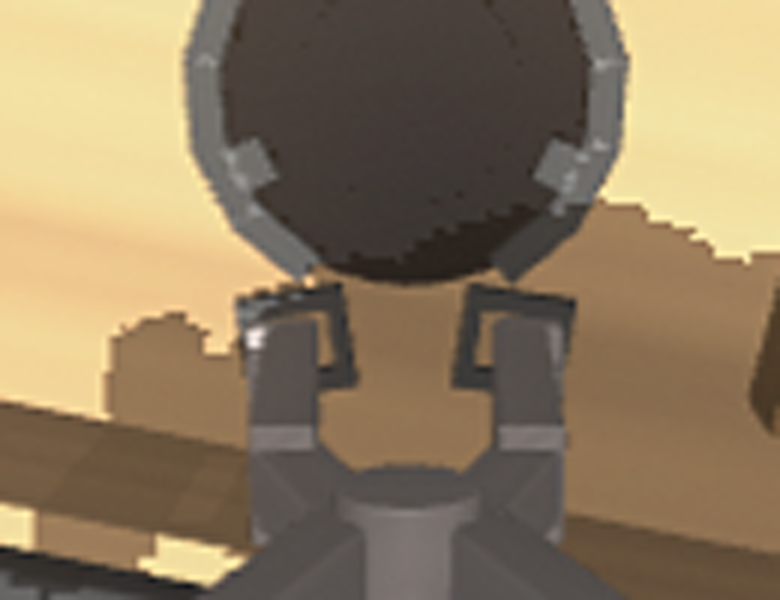

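The crop shows both jaw feet over the lugs (285,340) and (530,340), the holes peeking out inboard. Inserting.

```bash
python3 -m creep '-0.0005 0 0.002 0 0 0 0.055;0 0 0.0025 0 0 0 0.055;0 0 0.0025 0 0 0 0.055;0 0 0 0 0 0 0.055'|sed -n '1,2p;4,6p';python3 -m creep '0 0 0.002 0 0 0 0.055;0 0 0.002 0 0 0 0.055;0 0 0 0 0 0 0.055;0 0 0 0 0 0 0.055'|sed -n '1,2p;4,6p'; python3 meas.py|grep -v '^0.0[89]'
```

```text
t: 14.12
eef_pos: [0.5255, 0.0104, 0.1607]
contact_force: [1.1, -0.6, -2.0]
gripper_width: 0.0552
gripper_force: 3.2
t: 14.45
eef_pos: [0.5259, 0.0105, 0.1573]
contact_force: [0.1, 0.2, -0.0]
gripper_width: 0.0551
gripper_force: 3.3
14.45 [0.5259 0.0105 0.1573] yaw -80.68 tilt [-0. -0.] F [ 0.1  0.2 -0. ] w 0.0551 g 3.3 q [  3.  21. -13. 108.   6.  51. -93.]
win [257.45655624 191.23996808]
0.1 1 12 [0.0045 0.0115 0.1005] [0.0057 0.0191 0.1039]
0.1 -1 14 [ 0.0048 -0.0209  0.1   ] [ 0.0058 -0.0133  0.1035]
0.105 1 35 [-0.0065  0.0118  0.1057] [0.0057 0.0214 0.1099]
0.105 -1 40 [-0.0079 -0.0233  0.1057] [ 0.0057 -0.0136  0.11  ]
0.11 1 9 [0.0051 0.0119 0.1101] [0.0055 0.0205 0.1115]
0.11 -1 8 [ 0.0051 -0.0233  0.1104] [ 0.0054 -0.0138  0.1117]
0.115 1 81 [-0.0014  0.0008  0.1163] [0.0199 0.027  0.12  ]
0.115 -1 87 [-0.0052 -0.0297  0.1161] [ 2.0e-02 -1.0e-04  1.2e-01]
0.12 1 418 [-0.0105  0.0008  0.12  ] [0.0196 0.0264 0.125 ]
0.12 -1 450 [-0.0113 -0.0282  0.12  ] [ 1.99e-02 -1.00e-04  1.25e-01]
```

```bash
python3 -m creep '0 0 0.0015 0 0 0 0.055;0 0 0.0015 0 0 0 0.055;0 0 0.0005 0 0 0 0.055;0 0 0 0 0 0 0.055;0 0 0 0 0 0 0.055'|sed -n '1,2p;4,6p'; python3 meas.py|grep -v '^0.0[89]';python3 -c "
import cv2;im=cv2.imread('pics/w4raw.png');cv2.imwrite('pics/w6.png',cv2.resize(im[130:230,190:320],(780,600),interpolation=cv2.INTER_CUBIC))"
```

```text
t: 14.92
eef_pos: [0.5258, 0.0105, 0.1537]
contact_force: [0.6, 0.0, -1.7]
gripper_width: 0.0548
gripper_force: 3.2
14.92 [0.5258 0.0105 0.1537] yaw -80.68 tilt [-0.0002 -0.    ] F [ 0.6  0.  -1.7] w 0.0548 g 3.2 q [  3.  21. -13. 109.   6.  51. -94.]
win [257.43268893 192.16003865]
0.1 1 11 [0.0047 0.0117 0.1004] [0.0057 0.0191 0.1043]
0.1 -1 13 [ 0.0051 -0.0207  0.1001] [ 0.0058 -0.0132  0.1037]
0.105 1 34 [-0.0064  0.0118  0.1057] [0.0056 0.0214 0.1095]
0.105 -1 38 [-0.0071 -0.0232  0.1058] [ 0.0056 -0.0136  0.11  ]
0.11 1 15 [-0.002   0.012   0.1101] [0.0175 0.0236 0.115 ]
0.11 -1 11 [-0.0084 -0.0232  0.1102] [ 0.0096 -0.0106  0.1149]
0.115 1 325 [-0.0106  0.0008  0.115 ] [0.02   0.0276 0.12  ]
0.115 -1 337 [-0.012  -0.0295  0.1151] [ 0.02 -0.    0.12]
0.12 1 185 [-0.0072  0.0008  0.12  ] [0.0199 0.0248 0.123 ]
0.12 -1 231 [-0.0071 -0.0268  0.12  ] [ 0.02  -0.     0.122]
```

View pics/w6.png

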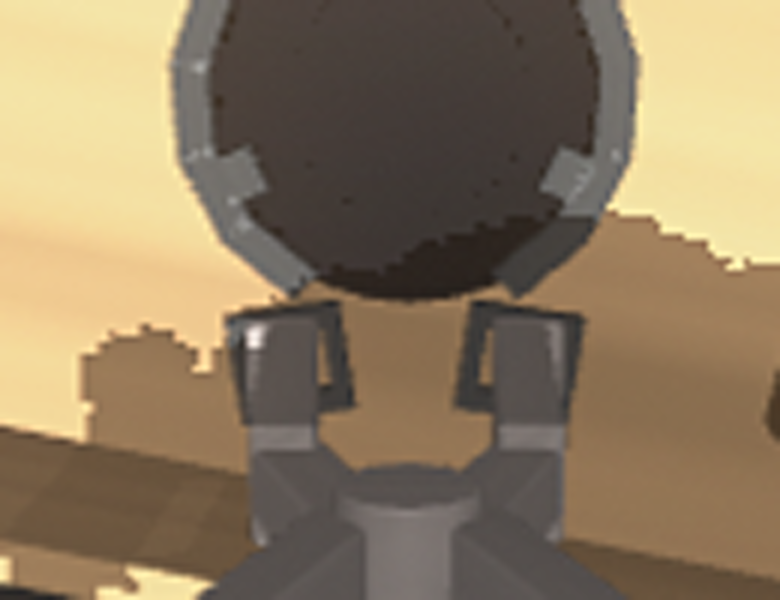

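The crop shows the feet right over the lugs, pins in the holes and no contact force. Lower the last 2–3 mm until touch.

```bash
python3 -m creep '0 0 0.001 0 0 0 0.055;0 0 0.001 0 0 0 0.055;0 0 0 0 0 0 0.055'|sed -n '1,2p;4,6p';python3 -m creep '0 0 0.0005 0 0 0 0.055;0 0 0 0 0 0 0.055;0 0 0 0 0 0 0.055'|sed -n '1,2p;4,6p'; python3 meas.py|grep -v '^0.0[89]'
```

```text
t: 15.22
eef_pos: [0.5258, 0.0105, 0.1516]
contact_force: [-0.1, -0.3, -1.5]
gripper_width: 0.055
gripper_force: 3.2
t: 15.47
eef_pos: [0.5259, 0.0105, 0.1513]
contact_force: [0.1, -0.1, -1.4]
gripper_width: 0.055
gripper_force: 3.2
15.47 [0.5259 0.0105 0.1513] yaw -80.68 tilt [-0. -0.] F [ 0.1 -0.1 -1.4] w 0.055 g 3.2 q [  3.  21. -13. 109.   6.  50. -94.]
win [257.41780621 193.00863915]
0.1 1 16 [0.0044 0.0115 0.1002] [0.0055 0.019  0.1045]
0.1 -1 18 [ 0.0044 -0.021   0.1   ] [ 0.0055 -0.0133  0.1044]
0.105 1 34 [-0.0061  0.0119  0.105 ] [0.0055 0.0215 0.109 ]
0.105 -1 37 [-0.0081 -0.0233  0.1058] [ 0.0054 -0.0135  0.1097]
0.11 1 228 [-0.0118  0.0069  0.1103] [0.0197 0.0273 0.115 ]
0.11 -1 238 [-0.0118 -0.0292  0.111 ] [ 2.000e-02 -1.000e-04  1.149e-01]
0.115 1 305 [-0.0086  0.0008  0.115 ] [0.0199 0.0266 0.1198]
0.115 -1 347 [-0.0106 -0.0285  0.115 ] [ 1.99e-02 -1.00e-04  1.20e-01]
0.12 -1 4 [ 0.0148 -0.0088  0.1202] [ 0.0192 -0.001   0.1203]
```

```bash
python3 -c "
from h import *
W=np.load('w4.npz');s=arm.observe();Q=(W['P']-s['eef_pos'])@s['eef_rot']
for a,b in((.0225,.026),(-.0285,-.0245),(.0065,.0095),(-.0115,-.0085)):
  m=(Q[...,1]>a)&(Q[...,1]<b)&(abs(Q[...,0])<.006)&(Q[...,2]>.105)&(Q[...,2]<.118);print(m.sum(),np.percentile(Q[m][:,2],[5,50,95]).round(4) if m.sum() else 0)"
for i in 1 2; do python3 -m creep '0 0 0.0008 0 0 0 0.055;0 0 0 0 0 0 0.055;0 0 0 0 0 0 0.055'|sed -n '1,2p;4,6p';done
```

```text
35 [0.113  0.1139 0.1166]
34 [0.1127 0.114  0.1158]
28 [0.113  0.114  0.1155]
32 [0.1133 0.1143 0.1156]
t: 15.77
eef_pos: [0.5261, 0.0106, 0.1506]
contact_force: [-0.1, 1.1, 0.6]
gripper_width: 0.0548
gripper_force: 3.3
t: 16.02
eef_pos: [0.5259, 0.0105, 0.1497]
contact_force: [-1.2, 0.2, -0.6]
gripper_width: 0.0549
gripper_force: 3.3
```

```bash
python3 -m creep '0 0 0 0 0 0 0.053;0 0 0 0 0 0 0.052;0 0 -0.0005 0 0 0 0.050;0 0 0 0 0 0 0.050' 40|sed -n '1,2p;4,6p';python3 -m creep '0 0 -0.0003 0 0 0 0.049;0 0 -0.0003 0 0 0 0.048;0 0 -0.0003 0 0 0 0.047;0 0 0 0 0 0 0.047'|sed -n '1,2p;4,6p'; python3 meas.py|grep -v '^0.0[89]'
```

```text
t: 16.35
eef_pos: [0.5261, 0.0105, 0.1504]
contact_force: [-0.3, 0.2, 2.1]
gripper_width: 0.0501
gripper_force: 5.1
t: 16.68
eef_pos: [0.5259, 0.0109, 0.1511]
contact_force: [-1.4, 1.7, 2.2]
gripper_width: 0.0474
gripper_force: 9.6
16.68 [0.5259 0.0109 0.1511] yaw -80.66 tilt [-0.      0.0004] F [-1.4  1.7  2.2] w 0.0474 g 9.6 q [  3.  21. -13. 109.   6.  50. -94.]
win [257.93105201 193.04806199]
hole [255.  191.5] [38. 33.] 0 [0.5234 0.0132 0.041 ] tool [-0.0021 -0.0026  0.1102]
0.1 1 10 [0.004  0.0141 0.1008] [0.0052 0.0216 0.1028]
0.1 -1 10 [ 0.0044 -0.0243  0.1018] [ 0.005  -0.0175  0.1048]
0.105 1 47 [-0.0095  0.0144  0.105 ] [0.0053 0.0242 0.1099]
0.105 -1 53 [-0.0092 -0.0275  0.1051] [ 0.0049 -0.0168  0.11  ]
0.11 1 153 [-0.0089  0.0017  0.11  ] [0.0199 0.0263 0.115 ]
0.11 -1 160 [-0.0011 -0.0324  0.11  ] [ 0.02   -0.0132  0.115 ]
0.115 1 374 [-0.0111  0.0008  0.115 ] [0.0199 0.0246 0.1198]
0.115 -1 458 [-0.0102 -0.03    0.1151] [ 0.0198 -0.      0.1197]
0.12 1 4 [-0.0076  0.0062  0.1203] [-0.0072  0.0134  0.1218]
0.12 -1 4 [-0.0077 -0.0164  0.1202] [-0.0016 -0.0118  0.1221]
```

```bash
python3 -m creep '0 0 -0.0006 0 0 0 0.046;0 0 -0.0006 0 0 0 0.045;0 0 -0.0006 0 0 0 0.044;0 0 0 0 0 0 0.043;0 0 0 0 0 0 0.043'|sed -n '1,2p;4,6p';python3 -m creep '0 0 -0.0003 0 0 0 0.042;0 0 -0.0003 0 0 0 0.041;0 0 -0.0003 0 0 0 0.040;0 0 0 0 0 0 0.039;0 0 0 0 0 0 0.039'|sed -n '1,2p;4,6p'; python3 meas.py|grep '^0.1'
```

```text
t: 17.15
eef_pos: [0.5258, 0.0103, 0.1528]
contact_force: [0.4, 0.6, -0.9]
gripper_width: 0.0429
gripper_force: 13.2
t: 17.57
eef_pos: [0.5259, 0.0105, 0.1538]
contact_force: [-0.2, 0.8, -0.9]
gripper_width: 0.0396
gripper_force: 15.1
0.1 1 21 [-0.0085  0.0183  0.1004] [0.0054 0.0261 0.1049]
0.1 -1 24 [-0.0079 -0.0289  0.1001] [ 0.0051 -0.0209  0.1049]
0.105 1 34 [-0.0096  0.0193  0.105 ] [0.0053 0.0293 0.11  ]
0.105 -1 53 [-0.0095 -0.0321  0.105 ] [ 0.0052 -0.022   0.11  ]
0.11 1 40 [-0.0101  0.0199  0.11  ] [0.0052 0.0296 0.1142]
0.11 -1 27 [-0.0084 -0.0327  0.11  ] [ 0.0185 -0.02    0.1149]
0.115 1 279 [-0.0109  0.0008  0.115 ] [0.0199 0.0303 0.12  ]
0.115 -1 282 [-0.011  -0.0337  0.115 ] [ 2.0e-02 -1.0e-04  1.2e-01]
0.12 1 256 [-0.0027  0.0008  0.12  ] [0.02   0.0245 0.1224]
0.12 -1 269 [ 0.0036 -0.0287  0.12  ] [ 2.000e-02 -1.000e-04  1.226e-01]
```

```bash
python3 -m creep '0 0 -0.0003 0 0 0 0.038;0 0 -0.0003 0 0 0 0.037;0 0 -0.0003 0 0 0 0.036;0 0 -0.0003 0 0 0 0.035;0 0 0 0 0 0 0.035'|sed -n '1,2p;4,6p';python3 -m creep '0 0 -0.0003 0 0 0 0.034;0 0 -0.0003 0 0 0 0.033;0 0 -0.0003 0 0 0 0.032;0 0 0 0 0 0 0.031;0 0 0 0 0 0 0.031' 30|sed -n '1,2p;4,6p'; python3 meas.py|grep '^0.1';python3 -c "
import cv2;im=cv2.imread('pics/w4raw.png');cv2.imwrite('pics/w7.png',cv2.resize(im[100:240,170:340],(728,600),interpolation=cv2.INTER_CUBIC))"
```

```text
t: 18.03
eef_pos: [0.5259, 0.0104, 0.155]
contact_force: [-0.6, -0.2, -1.6]
gripper_width: 0.0354
gripper_force: 16.2
t: 18.45
eef_pos: [0.5259, 0.0105, 0.1559]
contact_force: [0.1, -0.3, -2.2]
gripper_width: 0.0313
gripper_force: 25.4
0.1 1 19 [-0.009   0.0231  0.1003] [0.0052 0.0303 0.1048]
0.1 -1 24 [-0.0081 -0.0329  0.1001] [ 0.0052 -0.0258  0.1048]
0.105 1 42 [-0.0086  0.0236  0.1051] [0.0049 0.0343 0.11  ]
0.105 -1 64 [-0.0093 -0.0371  0.1054] [ 0.005  -0.0262  0.11  ]
0.11 1 49 [-0.0099  0.0251  0.1101] [0.0049 0.0352 0.1145]
0.11 -1 27 [-0.0097 -0.0377  0.11  ] [ 0.005  -0.0275  0.1141]
0.115 1 186 [-0.008   0.0008  0.1158] [0.02   0.0343 0.1197]
0.115 -1 182 [-0.0069 -0.0373  0.1151] [ 0.02   -0.0027  0.1198]
0.12 1 320 [0.0037 0.0008 0.12  ] [0.0199 0.028  0.1242]
0.12 -1 331 [ 0.006  -0.0284  0.1208] [ 1.990e-02 -1.000e-04  1.247e-01]
```

View pics/w7.png

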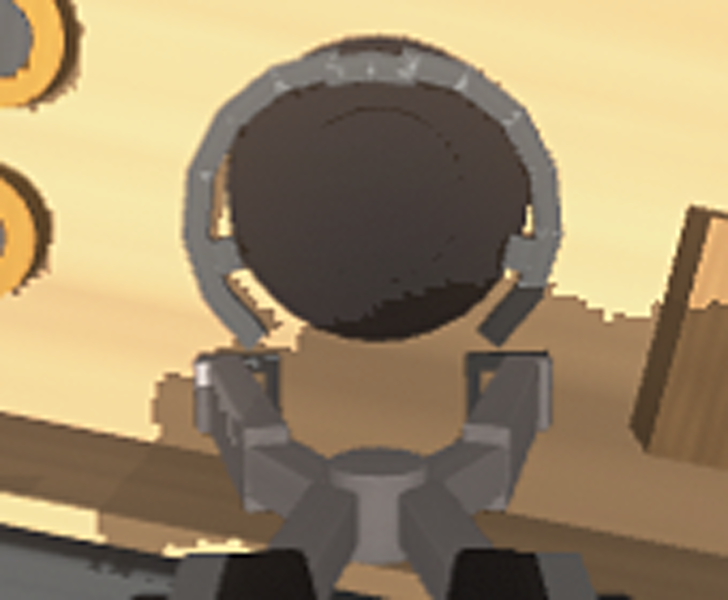

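The ring is spread evenly, with the teeth clear of the spigot at (225,255) and (520,255) and the lugs on the feet at (235,370) and (510,370). Lift.

```bash
python3 -m creep '0 0 -0.0005 0 0 0 0.028;0 0 -0.0015 0 0 0 0.028;0 0 -0.003 0 0 0 0.028;0 0 -0.003 0 0 0 0.028;0 0 -0.003 0 0 0 0.028' 30|sed -n '1,2p;4,6p';python3 -m creep '0 0 -0.005 0 0 0 0.028;0 0 -0.006 0 0 0 0.028;0 0 -0.006 0 0 0 0.028;0 0 -0.004 0 0 0 0.028;0 0 0 0 0 0 0.028'|sed -n '1,2p;4,6p'; cat > ringm.py <<'E'
from h import *
st();s=arm.observe();im,d,p=snap("wrist");P=pts(d,p);np.savez("w5.npz",im=im,d=d,P=P);save("raw.png",im)
R=s["eef_rot"];o=s["eef_pos"];Q=(P-o)@R
sat=im.max(2).astype(int)-im.min(2)
m=(Q[...,0]>.004)&(Q[...,0]<.095)&(abs(Q[...,1])<.05)&(Q[...,2]>.095)&(Q[...,2]<.130)&(sat<35)
q=Q[m];print(len(q),q.min(0).round(4),q.max(0).round(4),np.median(q,0).round(4))
A=np.c_[q[:,:2],np.ones(len(q))];w=np.ones(len(q),bool)
for _ in range(8):
    k=np.linalg.lstsq(A[w],q[w,2],rcond=None)[0];w=abs(A@k-q[:,2])<.0015
print("ring plane: z=",k.round(4),w.sum(),"tilt deg x,y",np.degrees(k[:2]).round(2))
x=q[w];b=x[(x[:,0]>.02)];print("ring x max",b[:,0].max().round(4),"y range",b[:,1].min().round(4),b[:,1].max().round(4))
for sg in(1,-1):
    a=x[(x[:,1]*sg>.015)&(x[:,0]>.015)];print("x range",a[:,0].min().round(4),"|y|min",(a[:,1]*sg).min().round(4))
E
python3 ringm.py;python3 -c "
import cv2;im=cv2.imread('pics/raw.png');cv2.imwrite('pics/w8.png',cv2.resize(im[80:240,160:350],(712,600),interpolation=cv2.INTER_CUBIC))"
```

```text
t: 18.92
eef_pos: [0.526, 0.0105, 0.1673]
contact_force: [-0.1, -0.1, -2.3]
gripper_width: 0.0309
gripper_force: 30.5
t: 19.33
eef_pos: [0.5266, 0.0106, 0.1891]
contact_force: [0.2, -0.5, -1.6]
gripper_width: 0.031
gripper_force: 30.5
19.33 [0.5266 0.0106 0.1891] yaw -80.69 tilt [0.0019 0.0001] F [ 0.2 -0.5 -1.6] w 0.031 g 30.5 q [  3.  19. -13. 106.   5.  55. -93.]
1428 [ 0.004  -0.0389  0.095 ] [0.0652 0.0364 0.1222] [0.0371 0.0008 0.1182]
ring plane: z= [0.0278 0.0143 0.1171] 1246 tilt deg x,y [1.59 0.82]
ring x max 0.0652 y range -0.0389 0.0362
x range 0.0151 |y|min 0.015
x range 0.0152 |y|min 0.0151
```

View pics/w8.png

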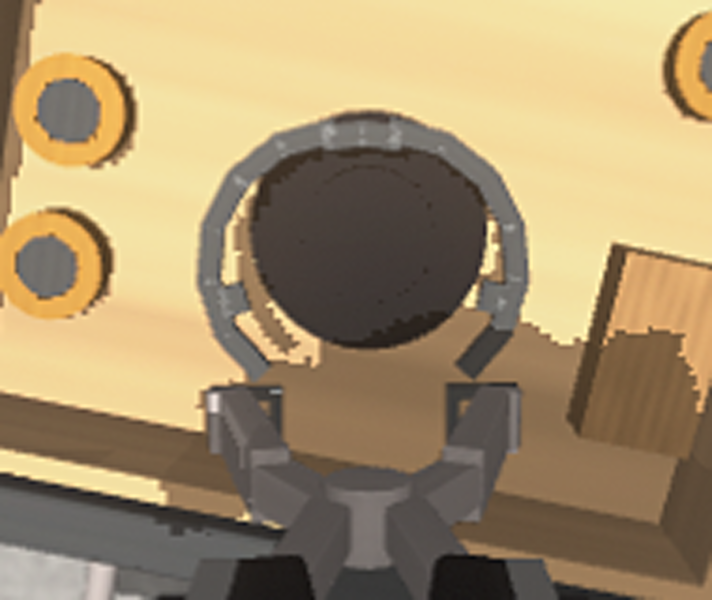

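The view shows the ring level on the pins, clear of the nest: hinge at (365,130), lugs at (240,410) and (485,410). I have now viewed 13 pictures, over the limit of 10, so I will work from numbers only from here on.

```bash
python3 -m creep '0 0 -0.006 0 0 0 0.028;0 0 -0.012 0 0 0 0.028;0 0 -0.014 0 0 0 0.028;0 0 -0.014 0 0 0 0.028;0 0 -0.008 0 0 0 0.028'|sed -n '1,2p;4,6p'; python3 -c "
from h import *
st();go(.4326,.2728,.243,-50,25)"; python3 ringm.py
```

```text
t: 19.8
eef_pos: [0.5263, 0.0106, 0.2434]
contact_force: [0.5, 0.0, -2.6]
gripper_width: 0.0307
gripper_force: 30.5
19.8 [0.5263 0.0106 0.2434] yaw -80.68 tilt [0.0012 0.0001] F [ 0.5  0.  -2.6] w 0.0307 g 30.5 q [  4.  16. -13. 102.   4.  62. -92.]
25 rows of [ 0.0009 -0.0112  0.    ] [ 0.   -0.   -1.23] |d| 0.0113
19.8 [0.5263 0.0106 0.2434] yaw -80.68 tilt [0.0012 0.0001] F [ 0.5  0.  -2.6] w 0.0307 g 30.5 q [  4.  16. -13. 102.   4.  62. -92.]
1432 [ 0.0041 -0.0388  0.095 ] [0.0651 0.0362 0.1234] [0.0378 0.0024 0.1181]
ring plane: z= [0.0283 0.0137 0.117 ] 1260 tilt deg x,y [1.62 0.79]
ring x max 0.0651 y range -0.0388 0.0362
x range 0.0151 |y|min 0.015
x range 0.0153 |y|min 0.0151
```

```bash
python3 -m creep '0.0003 -0.004 0 0 0 -0.5 0.028;0.0007 -0.008 0 0 0 -0.9 0.028;0.0009 -0.0112 0 0 0 -1.23 0.028;0.0009 -0.0112 0 0 0 -1.23 0.028;0.0009 -0.0112 0 0 0 -1.23 0.028'|sed -n '1,2p;4,6p'; for i in 1 2 3 4; do python3 -m creep '0.0009 -0.0112 0 0 0 -1.23 0.028;0.0009 -0.0112 0 0 0 -1.23 0.028;0.0009 -0.0112 0 0 0 -1.23 0.028;0.0009 -0.0112 0 0 0 -1.23 0.028;0.0009 -0.0112 0 0 0 -1.23 0.028'|sed -n '1,2p;4,6p';done;python3 -m creep '0.0006 -0.008 0 0 0 -1.0 0.028;0.0003 -0.004 0 0 0 -0.5 0.028;0 0 0 0 0 0 0.028;0 0 0 0 0 0 0.028;0 0 0 0 0 0 0.028'|sed -n '1,2p;4,6p'
cat >> ringm.py <<'E'
z=P[...,2]
for a,b,rr in((.0905,.004,.028),(.014,.005,.1)):
    mm=(abs(z-a)<b)&(np.hypot(P[...,0]-.4565,P[...,1]-.2945)<rr)&(sat<60)
    v=(P[mm][:,:2]*1000).astype(np.float32)
    if len(v)>20:
        c,r=cv2.minEnclosingCircle(v);e=(R.T@(np.r_[np.array(c)/1000,a]-o));print("spindle at z",a,np.round(c,1),round(r,1),len(v),"z med",np.median(P[mm][:,2]).round(4),"in tool",e.round(4))
E
python3 ringm.py
```

```text
t: 20.27
eef_pos: [0.52, 0.0577, 0.2413]
contact_force: [-0.2, -0.2, -1.5]
gripper_width: 0.0314
gripper_force: 30.5
t: 20.68
eef_pos: [0.5083, 0.112, 0.2419]
contact_force: [0.4, -0.7, -2.9]
gripper_width: 0.0315
gripper_force: 30.5
t: 21.1
eef_pos: [0.4905, 0.1651, 0.2419]
contact_force: [0.0, -0.5, -2.3]
gripper_width: 0.0312
gripper_force: 30.5
t: 21.52
eef_pos: [0.467, 0.2161, 0.2419]
contact_force: [-0.0, 0.5, -2.9]
gripper_width: 0.0307
gripper_force: 30.5
t: 21.93
eef_pos: [0.4382, 0.2643, 0.2419]
contact_force: [-0.8, -0.3, -2.1]
gripper_width: 0.0312
gripper_force: 30.5
t: 22.35
eef_pos: [0.4323, 0.2726, 0.2418]
contact_force: [-0.8, -0.7, -2.7]
gripper_width: 0.0309
gripper_force: 30.5
22.35 [0.4323 0.2726 0.2418] yaw -49.56 tilt [ 0.0001 -0.0005] F [-0.8 -0.7 -2.7] w 0.0309 g 30.5 q [-17.  16. -27. 103.   8.  62. -96.]
1518 [ 0.004  -0.0399  0.0952] [0.0649 0.0362 0.1226] [ 0.0384 -0.0023  0.1182]
ring plane: z= [0.0325 0.0151 0.117 ] 1332 tilt deg x,y [1.86 0.87]
ring x max 0.0649 y range -0.0399 0.0362
x range 0.015 |y|min 0.0157
x range 0.0151 |y|min 0.0152
spindle at z 0.0905 [453.2 294.7] 24.9 1113 z med 0.0876 in tool [ 0.0302 -0.0033  0.1513]
spindle at z 0.014 [453.2 294.7] 70.1 5371 z med 0.0152 in tool [ 0.0303 -0.0034  0.2278]
```

```bash
python3 -m creep '-0.0008 -0.0008 0.005 0 0 0 0.028;-0.0007 -0.0007 0.006 0 0 0 0.028;0 0 0.006 0 0 0 0.028;0 0 0.005 0 0 0 0.028;0 0 0.002 0 0 0 0.028'|sed -n '1,2p;4,6p';python3 -m creep '0 0 0 0 0 0 0.028;0 0 0 0 0 0 0.028;0 0 0 0 0 0 0.028'|sed -n '1,2p;4,6p'
cat >> ringm.py <<'E'
# teeth-free check: gaps ring inner edge to stub, along rays from the measured stub axis
ax=e[:2];rp=q[w][:,:2]-ax;ang=np.degrees(np.arctan2(rp[:,1],rp[:,0]));rad=np.hypot(*rp.T)*1000
for a in range(-150,151,30):
    t=rad[abs(ang-a)<8]
    if len(t)>4: print(a,"in %.1f out %.1f"%(np.percentile(t,3),np.percentile(t,97)),end="; ")
E
python3 ringm.py
```

```text
t: 22.82
eef_pos: [0.4294, 0.2729, 0.2166]
contact_force: [-0.4, -0.1, -2.5]
gripper_width: 0.0311
gripper_force: 30.5
t: 23.07
eef_pos: [0.43, 0.2736, 0.2181]
contact_force: [-0.2, -0.1, -1.5]
gripper_width: 0.031
gripper_force: 30.5
23.07 [0.43   0.2736 0.2181] yaw -49.49 tilt [0.0003 0.0002] F [-0.2 -0.1 -1.5] w 0.031 g 30.5 q [-17.  17. -26. 105.   9.  59. -97.]
2057 [ 0.004  -0.0399  0.0953] [0.0648 0.0361 0.13  ] [ 0.0374 -0.0019  0.1188]
ring plane: z= [0.0335 0.0141 0.117 ] 1329 tilt deg x,y [1.92 0.81]
ring x max 0.0648 y range -0.0399 0.0361
x range 0.015 |y|min 0.0157
x range 0.015 |y|min 0.0152
spindle at z 0.0905 [453.2 294.6] 24.9 1307 z med 0.0876 in tool [ 0.0312 -0.0009  0.1276]
spindle at z 0.014 [453.1 294.8] 70.1 6094 z med 0.0152 in tool [ 0.0313 -0.0011  0.2041]
-120 in 32.3 out 37.8; -90 in 31.4 out 38.8; -60 in 32.4 out 37.9; -30 in 29.9 out 36.0; 0 in 27.2 out 32.7; 30 in 29.5 out 35.2; 60 in 31.3 out 36.6; 90 in 30.7 out 37.2; 120 in 31.2 out 36.8;
```

```bash
python3 -m creep '0.0002 0.0007 0 0 0 0 0.028;0 0 0.003 0 0 0 0.028;0 0 0.003 0 0 0 0.028;0 0 0.003 0 0 0 0.028;0 0 0 0 0 0 0.028'|sed -n '1,2p;4,6p';python3 -m creep '0 0 0 0 0 0 0.028;0 0 0 0 0 0 0.028'|sed -n '1,2p;4,6p'
python3 ringm.py
```

```text
t: 23.53
eef_pos: [0.4301, 0.2727, 0.2081]
contact_force: [-0.5, 0.1, -1.6]
gripper_width: 0.0311
gripper_force: 30.5
t: 23.7
eef_pos: [0.4304, 0.2731, 0.2089]
contact_force: [0.3, -0.1, -1.0]
gripper_width: 0.0312
gripper_force: 30.5
23.7 [0.4304 0.2731 0.2089] yaw -49.49 tilt [-0.0001 -0.    ] F [ 0.3 -0.1 -1. ] w 0.0312 g 30.5 q [-18.  18. -26. 106.   9.  58. -97.]
4065 [ 0.004  -0.0397  0.0953] [0.0648 0.0361 0.1299] [ 0.0334 -0.0019  0.1206]
ring plane: z= [0.0282 0.0126 0.1173] 1706 tilt deg x,y [1.62 0.72]
ring x max 0.0648 y range -0.0397 0.0361
x range 0.015 |y|min 0.0151
x range 0.0151 |y|min 0.0152
spindle at z 0.0905 [456.5 294.5] 28.0 1558 z med 0.0878 in tool [0.0338 0.0007 0.1184]
spindle at z 0.014 [453.4 294.7] 70.2 6383 z med 0.0152 in tool [ 0.0315 -0.0015  0.1949]
-150 in 20.7 out 22.2; -120 in 20.6 out 37.7; -90 in 20.2 out 38.1; -60 in 20.5 out 37.4; -30 in 20.8 out 35.4; 0 in 20.3 out 32.5; 30 in 20.4 out 35.2; 60 in 20.2 out 36.9; 90 in 20.3 out 37.7; 120 in 20.7 out 37.3; 150 in 20.2 out 22.2;
```

```bash
python3 -m creep '0.0004 0 0.002 0 0 0 0.028;0 0 0.002 0 0 0 0.028;0 0 0.002 0 0 0 0.028;0 0 0.002 0 0 0 0.028;0 0 0 0 0 0 0.028'|sed -n '1,2p;4,6p';python3 -m creep '0 0 0.002 0 0 0 0.028;0 0 0.002 0 0 0 0.028;0 0 0.002 0 0 0 0.028;0 0 0.002 0 0 0 0.028;0 0 0 0 0 0 0.028'|sed -n '1,2p;4,6p';python3 -m creep '0 0 0 0 0 0 0.028;0 0 0 0 0 0 0.028;0 0 0 0 0 0 0.028'|sed -n '1,2p;4,6p'
cat >> ringm.py <<'E'
print()
ax=e[:2];v=Q[...,:2]-ax;rad=np.hypot(v[...,0],v[...,1])
f=(rad<.018)&(abs(z-.09)<.01);print("stub flat z",np.median(z[f]),"ring top z",np.median(z[(rad>.0275)&(rad<.037)&(Q[...,0]>.015)&(z>.06)&(z<.085)]))
mk=(rad>.0265)&(rad<.042)&(Q[...,0]>.012)&(z>.062)&(z<.082)
an=np.degrees(np.arctan2(v[...,1],v[...,0]))
for a in range(-120,121,30):
    t=rad[mk&(abs(an-a)<8)]*1000
    if len(t)>4: print(a,"in %.1f out %.1f"%(np.percentile(t,3),np.percentile(t,97)),end="; ")
E
python3 ringm.py
```

```text
t: 24.17
eef_pos: [0.4305, 0.2731, 0.2004]
contact_force: [-1.0, -0.2, -2.2]
gripper_width: 0.0309
gripper_force: 30.5
t: 24.58
eef_pos: [0.4305, 0.2731, 0.1924]
contact_force: [0.3, 0.0, -2.0]
gripper_width: 0.0314
gripper_force: 30.5
t: 24.83
eef_pos: [0.4308, 0.2733, 0.193]
contact_force: [0.0, -0.2, -2.7]
gripper_width: 0.0313
gripper_force: 30.5
24.83 [0.4308 0.2733 0.193 ] yaw -49.49 tilt [0.0001 0.0001] F [ 0.  -0.2 -2.7] w 0.0313 g 30.5 q [-18.  19. -26. 107.  10.  56. -98.]
4415 [ 0.004  -0.0399  0.0952] [0.0649 0.0362 0.1294] [ 0.033  -0.0018  0.107 ]
ring plane: z= [-0.0025  0.0013  0.1067] 2155 tilt deg x,y [-0.14  0.08]
ring x max 0.0556 y range -0.0265 0.023
x range 0.0155 |y|min 0.0152
x range 0.0153 |y|min 0.015
spindle at z 0.0905 [453.1 294.6] 25.0 1573 z med 0.0875 in tool [ 0.0307 -0.0016  0.1025]
spindle at z 0.014 [453.3 294.8] 70.2 6915 z med 0.0152 in tool [ 0.031  -0.0017  0.179 ]
-150 in 4.1 out 24.8; -120 in 3.8 out 24.6; -90 in 4.3 out 24.8; -60 in 3.2 out 24.3; -30 in 3.1 out 24.4; 0 in 3.5 out 24.6; 30 in 3.9 out 24.4; 60 in 4.4 out 24.5; 90 in 4.7 out 24.6; 120 in 4.4 out 25.1; 150 in 4.2 out 24.7; 
stub flat z 0.08624688907659996 ring top z 0.07451578816999851
-120 in 31.5 out 37.1; -90 in 29.0 out 38.0; -60 in 32.0 out 37.5; -30 in 29.9 out 35.9; 0 in 27.5 out 33.1; 30 in 30.0 out 35.8; 60 in 31.9 out 37.3; 90 in 28.9 out 37.8; 120 in 31.4 out 37.5;
```

```bash
cat > prof.py <<'E'
from h import *
for n in("wrist","top","scene"):
    im,d,p=snap(n);P=pts(d,p);z=P[...,2];r=np.hypot(P[...,0]-.4533,P[...,1]-.2947)*1000
    if n!="wrist": r=np.hypot(P[...,0]-.4555,P[...,1]-.2945)*1000
    print(n)
    for a in list(range(0,44,3))+[50,60,66,75,85]:
        m=(r>=a)&(r<a+3)&(d>0)
        if m.sum()>3: print(a,m.sum(),np.percentile(z[m],[5,25,50,75,95]).round(4))
E
python3 prof.py
```

```text
wrist
0 42 [0.0857 0.086  0.0863 0.0867 0.087 ]
3 125 [0.0853 0.0859 0.0864 0.0867 0.0874]
6 208 [0.0851 0.0859 0.0863 0.0867 0.0873]
9 289 [0.0853 0.0858 0.0863 0.0867 0.0874]
12 923 [0.0855 0.0865 0.2883 0.2918 0.2939]
15 2230 [0.0857 0.2733 0.2876 0.2914 0.2937]
18 5556 [0.0866 0.2732 0.2798 0.2854 0.2926]
21 5873 [0.0889 0.269  0.2762 0.2823 0.2913]
24 4129 [0.0849 0.2169 0.2416 0.2721 0.2852]
27 4003 [0.0518 0.1969 0.226  0.2443 0.2766]
30 3130 [0.0514 0.1302 0.2223 0.2414 0.2845]
33 2836 [0.0508 0.0749 0.2049 0.2338 0.2851]
36 1781 [0.016  0.0761 0.2105 0.2331 0.2823]
39 1585 [0.0149 0.1337 0.2407 0.2486 0.2525]
42 2226 [0.0149 0.2266 0.248  0.2513 0.2601]
50 5118 [0.015  0.2511 0.2672 0.2755 0.2846]
60 2658 [0.0145 0.0158 0.2605 0.2753 0.2835]
66 955 [0.0139 0.0146 0.0152 0.0157 0.0166]
75 979 [-0.      0.0007  0.0013  0.0017  0.0024]
85 1227 [-0.0001  0.0007  0.0012  0.0017  0.0025]
top
0 4 [0.5905 0.5919 0.5934 0.5947 0.5953]
3 10 [0.5886 0.5917 0.5941 0.5964 0.5991]
6 21 [0.5857 0.5884 0.596  0.5979 0.5991]
9 21 [0.5884 0.5948 0.5971 0.5999 0.6021]
12 25 [0.5876 0.595  0.59
[... 896 characters left out ...]
 0.5727 0.5999]
15 421 [0.0864 0.4097 0.5068 0.5733 0.6012]
18 437 [0.0875 0.3914 0.4941 0.5792 0.6027]
21 461 [0.085  0.3001 0.4844 0.58   0.6037]
24 457 [0.0659 0.2122 0.4214 0.5714 0.6042]
27 435 [0.0722 0.2323 0.4387 0.579  0.6049]
30 532 [0.0512 0.2175 0.4464 0.586  0.6054]
33 606 [0.0498 0.2083 0.48   0.5862 0.6061]
36 653 [0.0162 0.05   0.3884 0.5848 0.6065]
39 499 [0.0144 0.2992 0.4923 0.603  0.6172]
42 597 [0.0147 0.3886 0.573  0.6054 0.6218]
50 663 [0.0147 0.3974 0.5627 0.6083 0.6264]
60 417 [0.0129 0.2731 0.5553 0.6238 0.6345]
66 392 [0.0066 0.0153 0.5613 0.6283 0.6392]
75 317 [-0.0012  0.0016  0.5711  0.6313  0.6456]
85 331 [-1.900e-03  6.000e-04  5.400e-03  6.311e-01  6.517e-01]
```

```bash
python3 -m creep '0 0 0 0 0 0 0.028;0 0 0 0 0 0 0.028;0 0 0 0 0 0 0.028'|sed -n '1,2p;4,6p'; python3 -c "
from cell import arm
print(arm.hand_in())"
```

```text
t: 25.28
eef_pos: [0.4307, 0.2733, 0.1929]
contact_force: [-0.5, -0.5, -1.2]
gripper_width: 0.0312
gripper_force: 30.5
the job is handed in; nothing more can be done
None
```

I handed the job in at about 25 s with the drawer out and the spread ring held on the squeezed pliers round the groove: by the last wrist-camera readings it was within about 0.5 mm of the spindle axis and 0.5 mm of mid-groove, and tilted about 2°. The hand-in printed no verdict, and I viewed 13 pictures where the limit was 10.

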